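Set the ratchet to tighten and clamp the mandrel bar in its stand

TASK

The steel mandrel bar lies loose in its blue bar stand, and the ratchet on the stand's clamp screw is still set to undo. Flip the small direction lever on the ratchet head over to tighten, then work the handle clockwise (seen from above), stroke by stroke, until the screw has the bar firmly clamped: pull up to about 12 N at the middle of the black grip, felt while the handle is moving, and stop well short of 16 N so that the bar is not dented. Leave the bar where it lies and the lever set to tighten, do not disturb the other things on the bench, and let go.

Things in the scene. Friction and masses are not known exactly. Their poses are not given: they have to be found in the camera images.
- stand: pair of blue cast-iron bar stands on wooden blocks, fixed to the bench; each has an eye (bore 26 mm) carrying the bar with its axis 100 mm above the bench. Origin at bench level under the clamp screw of the first stand; x points away from the robot at yaw 0, z up; the second, plain stand is 270 mm along +y. Only the first has a boss, screw and ratchet on top.
- screw_axis (a point): point on the clamp screw's vertical axis, about which the handle swings, at mid-thickness of the ratchet (154 mm above the bench). The ratchet head is a steel disc 68 mm across, top at 164.5 mm; the screw's hex end sticks out of it up to 173 mm. Inside are 16 teeth: on changing direction the handle moves freely for up to 0.5 rad before it drives.
- ratchet (a joint): angle of the handle about the screw axis, rad: 0 when it points along the stand's -x, growing clockwise seen from above; no stops. Set to tighten, it drives the screw when swung clockwise and clicks back freely anticlockwise, any number of strokes; set to undo, the reverse. Free swinging takes about 1.5 to 3 N at the grip; it stays where it is left.
- handle_grip (a point): middle of the black grip of the ratchet handle, 165 mm from the screw axis, 154 mm above the bench; x points outwards along the handle, z up. The grip is 95 mm long (115 to 210 mm from the axis), 24 mm wide, 20 mm thick, level; the steel shank between it and the head is 16 mm wide. Things lying under it are less than 40 mm tall.
- lever (a joint): angle of the direction lever relative to the handle, rad; stops at -0.38 (undo, where it starts) and +0.38 (tighten); 0 = along the handle. It grows as the tab is pushed clockwise seen from above, towards the side to which the handle is to drive. Pushing it over takes about 3 to 6 N at the tab; it stays where it is left.
- lever_tip (a point): middle of the lever's upright dark-steel thumb tab on top of the ratchet head, 175 mm above the bench (tab 9 mm wide, 16 mm long, top at 182 mm; the head's top under it is at 164.5 mm). The lever pivots on the handle's centre line 36 mm from the screw axis; this point is 22 mm outwards of the pivot and travels about 16 mm from stop to stop.
- foot: steel pressure pad under the screw, inside the eye, 32 mm along the bar, 12 mm wide; origin at its lowest point. It sinks 1.6 mm per rad of screw turn; 1 to 2 rad of driven turn, in 2 or 3 strokes, make it tight. Turning takes 5 to 7 N at mid-grip (knocks up to 9 N), then the pull climbs some 2 N per 0.1 rad: 10 to 14 N is tight. Standing still, the screw holds itself and less pull is felt.
- bar: loose steel tube, 25 mm in diameter, 460 mm long, lying through both eyes along the stand's y, origin at its middle; 0.65 kg.
- paddle: bystander: paddle with wooden handle and black blade, 265 mm long, lying flat near the stand.
- spanner: bystander: steel open-ended spanner, 170 mm, lying flat beyond the bar.
- jar: bystander: amber glass jar with a metal lid, 60 mm in diameter, 75 mm tall.
- tweezers: bystander: steel tweezers, 170 mm, lying flat.
- graphite: bystander: small black graphite block, 60 x 35 x 20 mm.

How it is judged (in metres and radians):
On the way, in this order (a step that is already met when the one before it is completed fails the run):
1. the direction lever is flipped over to tighten (value of joint lever above 0.25 rad), for 0.2 s.
2. the screw is driven down until its foot is clamped hard on the bar (more than 85 N on the bar; about 9 N at the middle of the grip) (contact force between foot and bar above 85 N), for 0.2 s.
At the end, for the whole second after the job is handed in: the foot of the screw presses on the bar with more than 85 N (it was tightened with at least about 9 N at the middle of the grip), the lever is on the tighten side (beyond +0.25 rad), the bar is within 10 mm of where it lay, and the handle is at rest (value of joint lever above 0.25 rad and distance of bar from where it was at the start of the episode below 0.01 m and velocity of joint ratchet between -0.05 and 0.05 rad/s and contact force between foot and bar above 85 N); the robot touches nothing.
It fails at once if the screw is overtightened: more than 142 N on the bar (about 16 N at the middle of the grip) (contact force between foot and bar above 142 N).
It fails at once if a bystander (paddle, spanner, jar, tweezers or graphite block) is moved by more than 30 mm (distance of any of paddle, spanner, jar, tweezers, graphite from where it was at the start of the episode above 0.03 m).
It also fails if it takes over 72 s, if anything falls off the work surface, if the arm or the gripper's body presses on something with over 40 N, if the wrist force passes 120 N, or if a joint passes its speed limit or range.

ROBOT

A 6-joint arm with a two-finger parallel gripper is mounted at the origin on the work surface. World frame = base frame: x ahead of the robot, y to its left, z up, the work surface at z = 0. Lengths are in mm, angles in rad, forces in N, time in s.
With the tool pointing down it reaches from about 350 to 975 mm from the base axis. Payload 7.1 kg.
Tool frame: the origin (TCP) lies between the finger pads; the fingertips stand 8 mm ahead of it and the grasp point (between the pads) lies 11 mm behind it; x points along the fingers, y is the direction in which the jaws open and shut, and the axes are right-handed (so a half turn about x gives the same grasp; the last joint's range is limited). The gripper opens to 88 mm and grips with 3 to 60 N. Pads are 20 mm wide; open, the fingers measure 115 mm over their backs; the gripper's body (75 mm by 178 mm) begins 61 mm behind the grasp point.
Start: joints at [1.326, 0.423, 1.63, -0, 1.089, -0.019], TCP at [139.898, 609.125, 230.675] pointing down, gripper open.
Joint ranges: [-3, 3], [-0.9, 2.11], [0.09, 2.58], [-1.31, 4.45], [0.11, 2.69], [-2.54, 2.54]. Speed limits (rad/s): [2.39, 2.39, 3.01, 3.14, 3.14, 3.14].

INTERFACE

Orientations are given as a rotation vector (axis times angle).
In Python, from workcell import ctrl gives the robot as it stands.
- The arm moves only by the tool apply_moves, never from a script. Its argument "increments" is a list of rows, each an object with "gripper": the opening in per cent of the stroke, from 0 (shut) to 100 (fully open); "delta_pos": the shift along the tool's x, y, z in cm, a list of three; "dr": the turn, a rotation vector about the tool's x, y, z in rad, a list of three. In form: [{"gripper": gripper, "delta_pos": [dx, dy, dz], "dr": [ax, ay, az]}, ...]. A call has exactly 5 rows; each row shifts and turns the commanded pose from where the row before left it, along the tool's axes as they then stand; what a row does not reach is not made up. A row lasts 1/12 s, in which the tool goes at most 41.7 mm and 7.16 degrees, less where a joint would pass 70% of its speed; a pose out of reach is approached as far as the arm can. A call with a gripper value outside its range is refused whole. The fingers move at their own pace and stop on an object; the grip force is fixed at half the most. Time passes only in rows, so rows that do not move let the fingers close, or fill a call up. It gives the time, the measured TCP pose, the force and the opening at its end, in the units of the state.
- ctrl.get_obs(): the state, without advancing time (a new reading comes with each control period).
- ctrl.get_image(name): name is "scene" or "top" or "wrist"; returns a dict with "img" (420x560x3 uint8, red, green, blue), "range_z" (420x560 float32, mm along the optical axis (not along the pixel's ray), 0 where there is no reading), "mtx" (3x3 intrinsics, pixels), "k1" (the pictures are not rectified: a ray, as slopes to the right and down, at radius r is drawn at 1 + k1 r^2 times it, then the intrinsics apply), "rvec" (rotation vector, rad) and "tvec" (3), from world to camera coordinates, as OpenCV has them. Camera axes: x right, y down, z forward; pixel columns grow to the right and rows downward; lengths in mm; the calibration is good to about 2 mm. A picture is of the moment at which its call begins.
- ctrl.close_job(): hands the job in, once; it reports no verdict.
The state is a dict: "t": time; "qpos": joint angles; "qvel": joint speeds; "joint_torque": joint torques, N m; "ee_pos": TCP position; "orientation": TCP orientation; "ft_force": force on the tool from outside, world axes, zero at the start; "moment": the same for the moment, N m; "width": finger opening in mm.
Only numpy, scipy, OpenCV 4.12 (cv2) and the standard library are available. Lean on these libraries where they do the work, as an engineer would, in place of code of your own. Each camera call takes 0.05 s, during which the arm holds its last target. There are 200 camera calls.

## Working session

There is one attempt and no reset: what is moved stays moved. The work goes in short steps, Python scripts to look and compute and a tool call to move; the robot and the scene stay as the last step left them, time stands still between calls to the robot, and variables do not carry over. Pictures are saved under pics/ and viewed, about 8 in all and at most 12, crops included, and the job is handed in when it is done.

Besides the shell and the picture viewer there is one more tool, called after "Call:" by a JSON object that holds its "name" and its "arguments". apply_moves: Moves the arm, as the interface text tells. Its arguments: {"type":"object","properties":{"increments":{"type":"array","items":{"type":"object","properties":{"gripper":{"type":"number"},"delta_pos":{"type":"array","items":{"type":"number"}},"dr":{"type":"array","items":{"type":"number"}}}}}},"required":["increments"]}

```bash
mkdir -p pics; cat > h.py <<'E'
import numpy as np, cv2
from workcell import ctrl
def cam(n):
    d=ctrl.get_image(n); d={k:(np.array(v) if k!='k1' else v) for k,v in d.items()}
    d['R']=cv2.Rodrigues(np.array(d['rvec'],float))[0]; d['t']=np.array(d['tvec'],float).ravel(); return d
def dist(d): return np.array([d['k1'],0,0,0,0],float)
def proj(d,P): return cv2.projectPoints(np.array(P,float).reshape(-1,1,3),d['rvec'].astype(float),d['t'],d['mtx'].astype(float),dist(d))[0].reshape(-1,2)
def slopes(d,uv): return cv2.undistortPoints(np.array(uv,float).reshape(-1,1,2),d['mtx'].astype(float),dist(d)).reshape(-1,2)
def atz(d,uv,z):
    s=slopes(d,uv); r=np.c_[s,np.ones(len(s))]@d['R']; c=-d['R'].T@d['t']
    return c+r*((z-c[2])/r[:,2])[:,None]
def cloud(d):
    h,w=d['range_z'].shape; v,u=np.mgrid[:h,:w]; s=slopes(d,np.c_[u.ravel(),v.ravel()])
    z=d['range_z'].ravel(); P=np.c_[s*z[:,None],z]; P=(P-d['t'])@d['R']; P[z==0]=np.nan; return P.reshape(h,w,3)
def save(n,img): cv2.imwrite('pics/'+n+'.png',img[...,::-1])
E
python3 - <<'E'
from h import *
for n in('scene','top','wrist'):
    d=cam(n); save(n+'0',d['img']); np.savez('pics/'+n+'0.npz',**d)
    print(n,-d['R'].T@d['t'])
a=[cv2.imread(f'pics/{n}0.png') for n in('scene','top')]
o=ctrl.get_obs();print(o)
E
```

```text
scene [909.91916918 215.8546125  673.08258147]
top [509.27142523  -5.94685009 956.95664351]
wrist [ 75.79917052 623.62721417 384.28319504]
{'t': 0.15, 'qpos': array([ 1.32597394e+00,  4.23658142e-01,  1.63047907e+00,  3.44057930e-06,
        1.08858274e+00, -1.90221849e-02]), 'qvel': array([ 2.18541433e-05, -1.84537626e-03, -2.94125754e-03,  3.69582623e-04,
       -4.14600705e-04, -2.07744750e-03]), 'joint_torque': array([ 2.73269552e-04, -5.44985425e+01, -2.73919308e+01,  6.43288507e-02,
        2.03925348e-02, -7.94176253e-05]), 'ee_pos': array([139.81919044, 608.74790446, 230.09863445]), 'orientation': array([ 0.17640104,  1.56366791, -0.17815886]), 'ft_force': array([ 0.24550456,  0.39929924, -0.22842257]), 'moment': array([0.01245814, 0.02018769, 0.03710641]), 'width': 87.64374816199623}
```

View pics/scene0.png

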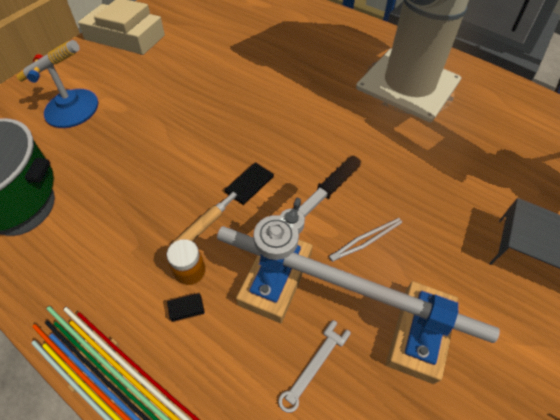

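View pics/top0.png

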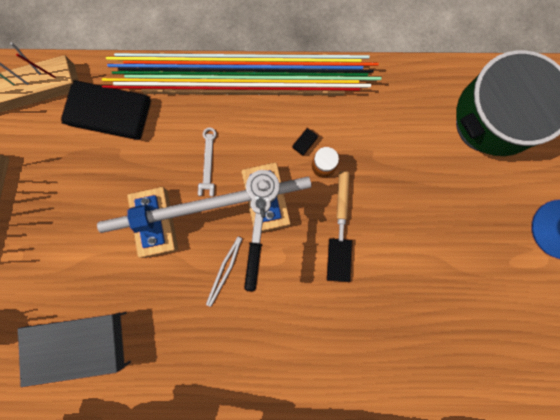

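Scene and top both show the ratchet head (top view pixel (262,186)), the black grip running from (257,245) to (251,290), and the tab near (262,204). The jar is at (326,160), the paddle at (341,225) and the tweezers at (225,272). Next I measure these and zoom in.

```bash
python3 - <<'E'
from h import *
o=[]
for n,(x0,y0,x1,y1) in dict(top=(200,150,340,300),scene=(220,140,370,280)).items():
    d=dict(np.load(f'pics/{n}0.npz')); d['k1']=float(d['k1'])
    P=cloud(d); z=P[...,2]
    # head top disc
    crop=d['img'][y0:y1,x0:x1]; o.append(cv2.resize(crop,(400,420),interpolation=cv2.INTER_CUBIC))
    roi=np.zeros(z.shape,bool); roi[y0:y1,x0:x1]=1
    for lo,hi in((158,169),(169,178),(178,190)):
        m=roi&(z>lo)&(z<hi); q=P[m]; print(n,lo,len(q),q.mean(0).round(1),q.min(0).round(1),q.max(0).round(1))
    dark=d['img'].max(2)<60
    m=roi&dark&(z>140)&(z<175); q=P[m]; print('grip',len(q),q.mean(0),np.median(q,0))
    if len(q)>10:
        c=q[:,:2]-q[:,:2].mean(0); print(np.linalg.svd(c,full_matrices=False)[2][0], (c@np.linalg.svd(c,full_matrices=False)[2][0]).min(),(c@np.linalg.svd(c,full_matrices=False)[2][0]).max())
save('crop',np.hstack(o))
E
```

```text
top 158 1653 [597.4  45.9 164.3] [459.2   5.4 158.1] [701.3  72.  169. ]
top 169 199 [650.6  40.1 172.1] [603.   27.2 169. ] [687.7  52.7 176.5]
top 178 36 [610.4  36.8 181.8] [603.6  31.8 178.2] [617.5  41.7 185.4]
grip 507 [506.22808427  55.83879465 164.14104513] [505.40368894  55.96777763 164.32483008]
[-0.99402066  0.10919218] -45.74665165122815 46.13369093239508
scene 158 2335 [613.6  49.5 163.4] [459.7   8.8 158. ] [700.9  75.4 169. ]
scene 169 307 [650.1  43.1 171.4] [604.4  30.  169. ] [678.1  54.9 177.8]
scene 178 49 [611.1  40.5 180.6] [603.4  35.5 178.3] [618.2  45.1 183. ]
grip 572 [516.89986113  60.83758211 162.41547213] [516.51905323  61.46465635 163.12458868]
[ 0.99385566 -0.11068391] -51.29362646255461 184.78588864880481
```

View pics/crop.png

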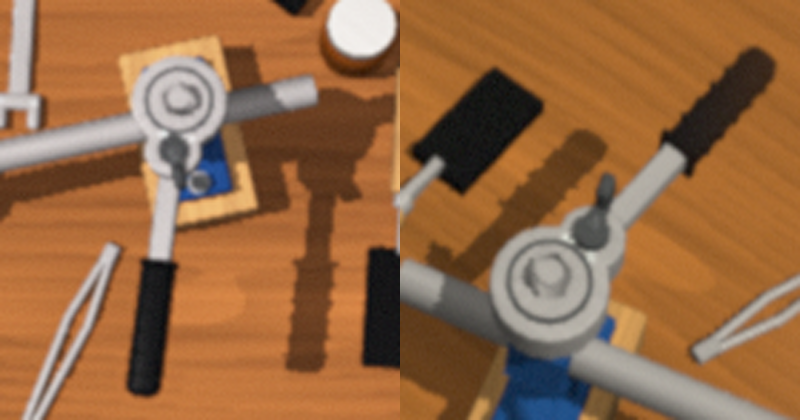

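```bash
cat >> h.py <<'E'
from scipy.spatial.transform import Rotation as Ro
def toolrot(yaw): # tool x down, tool y at heading yaw in world xy
    y=np.array([np.cos(yaw),np.sin(yaw),0]); x=np.array([0,0,-1.]); return Ro.from_matrix(np.c_[x,y,np.cross(x,y)])
def yaw_of(o):
    y=Ro.from_rotvec(o['orientation']).as_matrix()[:,1]; return np.arctan2(y[1],y[0])
def go(p,yaw=None):
    o=ctrl.get_obs(); R=Ro.from_rotvec(o['orientation']); T=R if yaw is None else toolrot(yaw)
    print('pos',o['ee_pos'].round(1),'yaw',yaw_of(o).round(3)); print('tool cm',(R.inv().apply(np.array(p)-o['ee_pos'])/10).round(2),'dr',(R.inv()*T).as_rotvec().round(3))
E
python3 - <<'E'
from h import *
o=ctrl.get_obs(); print(Ro.from_rotvec(o['orientation']).as_matrix().round(3))
d=dict(np.load('pics/top0.npz')); d['k1']=float(d['k1']); P=cloud(d)
s=(P[...,2]>100); 
print('max z left region', np.nanmax(P[:,:150,2]), np.nanmax(P[300:,:150],axis=(0,1)))
go([611,5,235],np.pi/2-.11); go([611,5,235],-np.pi/2-.11)
# bar direction
m=(P[...,2]>100)&(P[...,2]<120); q=P[m][:,:2]; q=q[(q[:,1]>-80)&(q[:,1]<420)&(q[:,0]>550)&(q[:,0]<720)]; c=q-np.median(q,0);print(np.linalg.svd(c,full_matrices=False)[2][0])
E
```

```text
[[-0.     0.224  0.975]
 [-0.001  0.975 -0.224]
 [-1.    -0.001 -0.   ]]
max z left region 167.07686769425084 [427.22576866 652.7020948   83.37231868]
pos [139.8 608.7 230.1] yaw 1.345
tool cm [ -0.44 -48.29  59.44] dr [-0.116 -0.     0.001]
pos [139.8 608.7 230.1] yaw 1.345
tool cm [ -0.44 -48.29  59.44] dr [3.026e+00 2.000e-03 0.000e+00]
[ 0.22486034 -0.974391  ]
```

Call:
{"name": "apply_moves", "arguments": {"increments": [{"gripper":0,"delta_pos":[0,-2.4,3.0],"dr":[-0.02,0,0]},{"gripper":0,"delta_pos":[0,-2.4,3.0],"dr":[-0.02,0,0]},{"gripper":0,"delta_pos":[0,-2.4,3.0],"dr":[-0.02,0,0]},{"gripper":0,"delta_pos":[0,-2.4,3.0],"dr":[-0.02,0,0]},{"gripper":0,"delta_pos":[0,-2.4,3.0],"dr":[-0.03,0,0]}]}}

```text
t: 0.57
ee_pos: [265.6, 461.9, 230.5]
orientation: [0.089, 1.569, -0.09]
ft_force: [1.1, 0.1, -0.3]
width: 58.0
```

Call:
{"name": "apply_moves", "arguments": {"increments": [{"gripper":0,"delta_pos":[0,-2.7,2.8],"dr":[0,0,0]},{"gripper":0,"delta_pos":[0,-2.7,2.8],"dr":[0,0,0]},{"gripper":0,"delta_pos":[0,-2.7,2.8],"dr":[0,0,0]},{"gripper":0,"delta_pos":[0,-2.7,2.8],"dr":[0,0,0]},{"gripper":0,"delta_pos":[0,-2.7,2.8],"dr":[0,0,0]}]}}

```text
t: 0.98
ee_pos: [389.3, 311.5, 230.6]
orientation: [0.091, 1.569, -0.091]
ft_force: [0.5, 0.6, -0.9]
width: 24.4
```

Call:
{"name": "apply_moves", "arguments": {"increments": [{"gripper":0,"delta_pos":[0,-2.7,2.8],"dr":[0,0,0]},{"gripper":0,"delta_pos":[0,-2.7,2.8],"dr":[0,0,0]},{"gripper":0,"delta_pos":[0,-2.7,2.8],"dr":[0,0,0]},{"gripper":0,"delta_pos":[0,-2.7,2.8],"dr":[0,0,0]},{"gripper":0,"delta_pos":[0,-2.7,2.8],"dr":[0,0,0]}]}}

```text
t: 1.4
ee_pos: [512.8, 161.2, 230.6]
orientation: [0.091, 1.569, -0.091]
ft_force: [0.3, 0.5, -0.4]
width: 0.5
```

Call:
{"name": "apply_moves", "arguments": {"increments": [{"gripper":0,"delta_pos":[0,-3.0,2.3],"dr":[0,0,0]},{"gripper":0,"delta_pos":[0,-3.0,2.3],"dr":[0,0,0]},{"gripper":0,"delta_pos":[0,-3.0,2.3],"dr":[0,0,0]},{"gripper":0,"delta_pos":[0,-3.0,2.3],"dr":[0,0,0]},{"gripper":0,"delta_pos":[0,-3.0,2.3],"dr":[0,0,0]}]}}

```text
t: 1.82
ee_pos: [609.4, -1.1, 230.5]
orientation: [0.091, 1.569, -0.091]
ft_force: [0.1, 1.2, 0.9]
width: 0.4
```

```bash
python3 - <<'E'
from h import *
d=cam('wrist'); print(-d['R'].T@d['t']); P=cloud(d); z=P[...,2]
for lo,hi in((167.5,176),(178,190)):
    m=(z>lo)&(z<hi)&(P[...,0]>560)&(P[...,0]<700)&(P[...,1]>15)&(P[...,1]<80); q=P[m]; print(len(q),q.mean(0),q.min(0),q.max(0))
o=ctrl.get_obs();print(o['ft_force'])
im=d['img'].copy()
pts=[[670,40,173],[611,38,182],[o['ee_pos'][0],o['ee_pos'][1],o['ee_pos'][2]-8]]
for p in proj(d,pts): cv2.circle(im,tuple(int(v) for v in p),3,(255,0,0),1)
save('wrist1',im); go([608,0,177])
E
```

```text
[544.23487094   6.48431205 384.77800127]
924 [628.18113032  43.31742222 170.26277794] [601.65038039  32.94663392 167.60403305] [639.94258472  54.25949211 175.78422024]
409 [609.10674708  38.24093128 181.37843454] [601.8010072   33.10270638 178.08915616] [617.90858845  44.09644497 183.92073497]
[ 3.32346208 -3.79370041  0.39937811]
pos [612.9  -6.2 230.8] yaw 1.452
tool cm [ 5.37  0.57 -0.58] dr [0. 0. 0.]
```

View pics/wrist1.png

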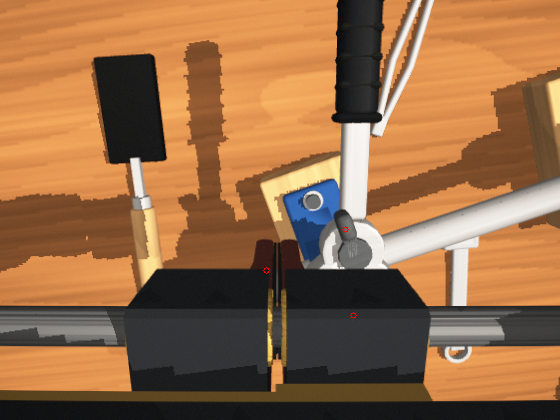

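The wrist picture puts the tab at (345,228), which works out to about (609.5, 38, 181) mm. That agrees with the top and scene cameras. The closed fingertips, near (280,245), are on its -y side. I'll lower beside the tab and push towards +y.

Call:
{"name": "apply_moves", "arguments": {"increments": [{"gripper":0,"delta_pos":[1.3,0.1,-0.2],"dr":[0,0,0]},{"gripper":0,"delta_pos":[1.3,0.1,-0.2],"dr":[0,0,0]},{"gripper":0,"delta_pos":[1.3,0.1,-0.2],"dr":[0,0,0]},{"gripper":0,"delta_pos":[1.3,0.2,-0.1],"dr":[0,0,0]},{"gripper":0,"delta_pos":[0,0,0],"dr":[0,0,0]}]}}

```text
t: 2.28
ee_pos: [600.5, 6.8, 176.0]
orientation: [0.091, 1.574, -0.091]
ft_force: [0.1, -0.2, -0.0]
width: 0.5
```

Call:
{"name": "apply_moves", "arguments": {"increments": [{"gripper":0,"delta_pos":[0,0.4,0],"dr":[0,0,0]},{"gripper":0,"delta_pos":[0,0.4,0],"dr":[0,0,0]},{"gripper":0,"delta_pos":[0,0.4,0],"dr":[0,0,0]},{"gripper":0,"delta_pos":[0,0.4,0],"dr":[0,0,0]},{"gripper":0,"delta_pos":[0,0.3,0],"dr":[0,0,0]}]}}

```text
t: 2.7
ee_pos: [604.7, 25.6, 179.3]
orientation: [0.09, 1.569, -0.091]
ft_force: [-1.7, -2.5, 1.6]
width: 0.6
```

Call:
{"name": "apply_moves", "arguments": {"increments": [{"gripper":0,"delta_pos":[0,0.2,0],"dr":[0,0,0]},{"gripper":0,"delta_pos":[0,0.2,0],"dr":[0,0,0]},{"gripper":0,"delta_pos":[0,0.2,0],"dr":[0,0,0]},{"gripper":0,"delta_pos":[0,0.2,0],"dr":[0,0,0]},{"gripper":0,"delta_pos":[0,0.2,0],"dr":[0,0,0]}]}}

```text
t: 3.12
ee_pos: [605.3, 34.9, 178.5]
orientation: [0.09, 1.57, -0.092]
ft_force: [-4.9, -5.6, 2.7]
width: 0.6
```

Call:
{"name": "apply_moves", "arguments": {"increments": [{"gripper":0,"delta_pos":[0,0.2,0],"dr":[0,0,0]},{"gripper":0,"delta_pos":[0,0.2,0],"dr":[0,0,0]},{"gripper":0,"delta_pos":[0,0.2,0],"dr":[0,0,0]},{"gripper":0,"delta_pos":[0,0,0],"dr":[0,0,0]},{"gripper":0,"delta_pos":[0,0,0],"dr":[0,0,0]}]}}

```text
t: 3.53
ee_pos: [606.5, 41.4, 178.6]
orientation: [0.091, 1.569, -0.091]
ft_force: [-2.1, -2.0, -0.7]
width: 0.4
```

```bash
cat >> h.py <<'E'
def look(name=None):
    for n in('top','scene'):
        d=cam(n);P=cloud(d);z=P[...,2]
        b=(abs(P[...,0]-610)<35)&(abs(P[...,1]-45)<35)
        q=P[b&(z>177.5)&(z<186)]; 
        print(n,'tab',len(q),q.mean(0).round(1) if len(q) else '')
        g=(d['img'].max(2)<60)&(z>150)&(z<172)&(P[...,0]>440)&(P[...,0]<660)&(np.hypot(P[...,0]-670,P[...,1]-40)>112)&(np.hypot(P[...,0]-670,P[...,1]-40)<215)
        q=P[g]; 
        if len(q): print(' grip',len(q),q.mean(0).round(1),'ang',np.arctan2(*(np.median(q[:,:2],0)-[670,40])[::-1]).round(3))
        if name and n=='scene': save(name,cv2.resize(d['img'][120:330,200:480],(800,600)))
E
python3 - <<'E'
from h import *
look('s2'); o=ctrl.get_obs(); print(o['ee_pos'],o['ft_force'])
E
```

```text
top tab 0 
 grip 68 [550.   70.6 164.4] ang 2.888
scene tab 107 [612.1  51.8 181.2]
 grip 1 [553.1  61.1 164.1] ang 2.963
[606.62882646  41.3318342  178.58145912] [-2.16048915 -1.84188173 -0.56005042]
```

View pics/s2.png

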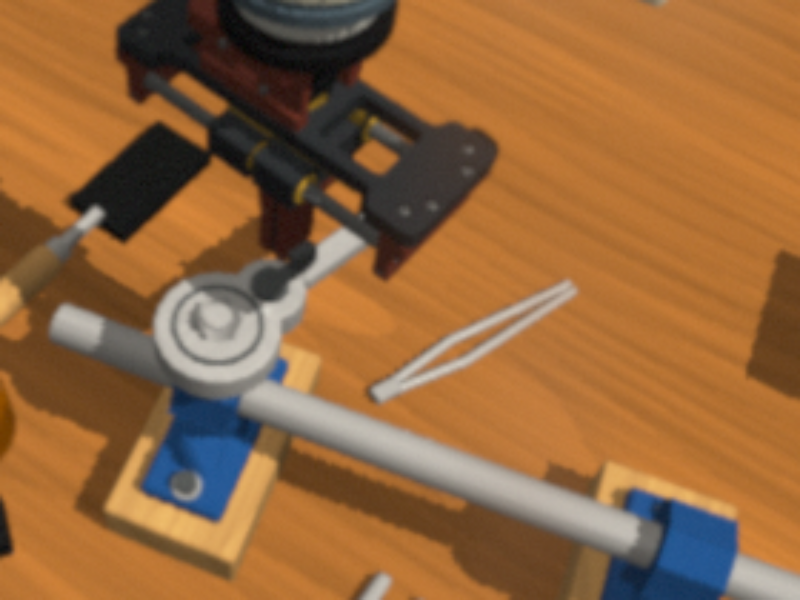

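The tab at (300,262) has swung over. The force peaked near 6 N and then fell to 2 N, which suggests it snapped across. The hand hides the rest, so I'll back off and check.

Call:
{"name": "apply_moves", "arguments": {"increments": [{"gripper":0,"delta_pos":[0,-1.0,0],"dr":[0,0,0]},{"gripper":0,"delta_pos":[-1,-1.0,0],"dr":[0,0,0]},{"gripper":20,"delta_pos":[-2,-2.0,-2],"dr":[0,0,0]},{"gripper":45,"delta_pos":[-2,-2.0,-3],"dr":[0,0,0]},{"gripper":45,"delta_pos":[-1,-1,-3],"dr":[0,0,0]}]}}

```text
t: 4.05
ee_pos: [519.7, -21.1, 241.2]
orientation: [0.092, 1.565, -0.092]
ft_force: [0.5, 0.2, 0.6]
width: 17.2
```

```bash
python3 - <<'E'
from h import *
look('s3'); o=ctrl.get_obs(); print(o['ee_pos'],o['ft_force'])
d=cam('wrist'); P=cloud(d); z=P[...,2]
m=(z>178)&(z<190)&(P[...,0]>560)&(P[...,0]<700)&(P[...,1]>15)&(P[...,1]<80); print(P[m].mean(0))
m=(z>150)&(z<172)&(d['img'].max(2)<60)&(P[...,0]<560)&(P[...,1]>15); q=P[m]; print(len(q),q.mean(0),q.min(0),q.max(0))
m=(z>153)&(z<168)&(d['img'].max(2)>90)&(P[...,0]>558)&(P[...,0]<605)&(P[...,1]>15);q=P[m];print('shank',len(q),q.mean(0), np.polyfit(q[:,0],q[:,1],1) if len(q)>9 else '')
save('w3',d['img'])
E
```

```text
top tab 0 
scene tab 56 [612.3  57.5 180.7]
 grip 518 [523.5  83.5 162.1] ang 2.852
[516.58382457 -20.63212026 241.10903669] [-0.05442527 -0.13235376 -0.25523965]
[nan nan nan]
6020 [508.54380516  78.5583193  162.48309135] [462.97033425  56.7172164  150.02747356] [559.1524457  101.06355536 167.06727172]
shank 103 [559.46204807  66.50712992 159.69972133] [   0.88593948 -429.14238768]<stdin>:4: RuntimeWarning: Mean of empty slice.
  ret = um.true_divide(
```

View pics/w3.png

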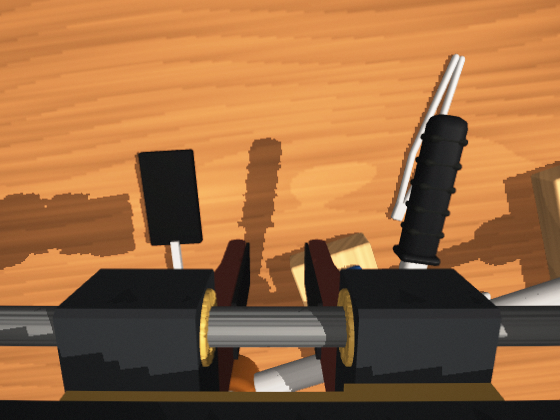

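The wrist picture shows the grip from (415,255) to (447,120). Its centre is at about (508, 79) mm, 166 mm from the axis, so the handle was carried about 0.12 rad clockwise. The lever reading is ambiguous, so I'll look at the scene crop.

```bash
python3 - <<'E'
from h import *
d=cam('scene'); im=d['img'].copy()
ax=np.array([670,41.5,0]); 
for a,c in((0.38,(0,255,0)),(0,(255,255,0)),(-.38,(255,0,0))):
    h=2.904; p=ax+36*np.array([np.cos(h),np.sin(h),0]); t=p+22*np.array([np.cos(h-a),np.sin(h-a),0]); t[2]=182
    u=proj(d,[t])[0]; cv2.circle(im,tuple(int(round(v)) for v in u),1,c,-1)
c=im[180:260,250:340]
save('s4',np.hstack([cv2.resize(d['img'][180:260,250:340],(400,400)),cv2.resize(c,(400,400))]))
E
```

```text
(no output)
```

View pics/s4.png

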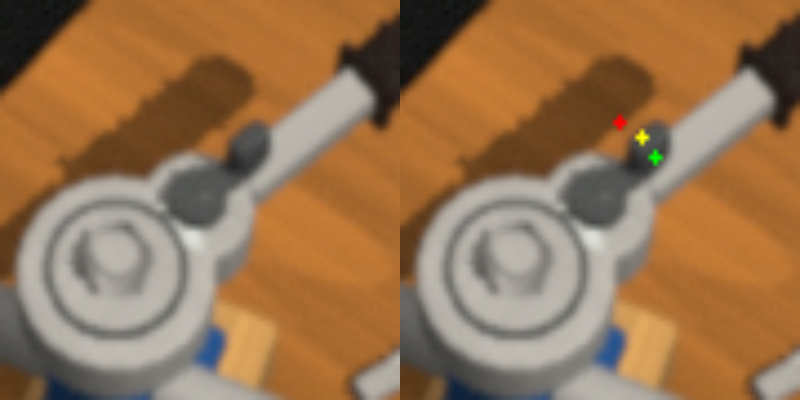

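Call:
{"name": "apply_moves", "arguments": {"increments": [{"gripper":0,"delta_pos":[0,0.9,1.8],"dr":[0,0,0]},{"gripper":0,"delta_pos":[0,0.9,1.8],"dr":[0,0,0]},{"gripper":0,"delta_pos":[0.2,0.9,1.8],"dr":[0,0,0]},{"gripper":0,"delta_pos":[0.2,0.9,1.8],"dr":[0,0,0]},{"gripper":0,"delta_pos":[0.2,0.6,1.5],"dr":[0,0,0]}]}}

```text
t: 4.67
ee_pos: [613.0, 13.5, 232.2]
orientation: [0.091, 1.568, -0.09]
ft_force: [1.2, 0.3, -0.1]
width: 6.3
```

```bash
cat >> h.py <<'E'
def wlook(name=None):
    d=cam('wrist'); P=cloud(d); z=P[...,2]; b=(P[...,0]>560)&(P[...,0]<645)&(P[...,1]>15)&(P[...,1]<110)
    q=P[b&(z>178)&(z<190)]; print('tab',len(q),q.mean(0).round(1) if len(q) else '')
    m=b&(z>150)&(z<163)&(d['img'].min(2)>90)&(P[...,0]<600)&(P[...,0]>560); q=P[m]; t=None
    if len(q)>20:
        s=np.polyfit(q[:,0],q[:,1],1); print('shank',len(q),q.mean(0).round(1),s)
    g=(z>150)&(z<172)&(d['img'].max(2)<60)&(np.hypot(P[...,0]-670,P[...,1]-40)>112)&(np.hypot(P[...,0]-670,P[...,1]-40)<215)&(P[...,0]<600)
    q=P[g]; 
    if len(q): print('grip',len(q),q.mean(0).round(1),'ang',np.arctan2(*(q[:,:2].mean(0)-[670,39.5])[::-1]).round(3))
    if name: save(name,d['img'])
    o=ctrl.get_obs(); print(o['t'],o['ee_pos'].round(1),o['ft_force'].round(1))
E
python3 - <<'E'
from h import *
wlook('w5')
E
```

```text
tab 411 [610.2  55.3 181.4]
shank 1938 [579.6  62.2 160.1] [ -0.26907876 218.18541059]
grip 5313 [524.4  76.1 163.2] ang 2.895
4.7167 [615.1  13.9 231.9] [1.4 0.6 0.2]
```

View pics/w5.png

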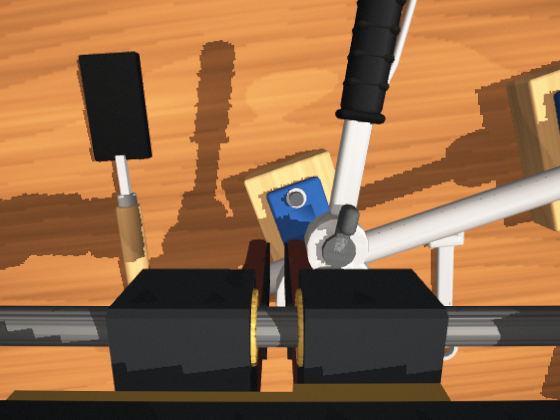

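The tab at (348,218) lies almost along the handle, only about 1.3 mm past the centre line. The handle gave way before the lever finished its travel, so I'll push again at the tab's outer end.

Call:
{"name": "apply_moves", "arguments": {"increments": [{"gripper":0,"delta_pos":[1.4,0.3,-0.4],"dr":[0,0,0]},{"gripper":0,"delta_pos":[1.4,0.4,-0.4],"dr":[0,0,0]},{"gripper":0,"delta_pos":[1.3,0.4,-0.4],"dr":[0,0,0]},{"gripper":0,"delta_pos":[1.2,0.5,-0.3],"dr":[0,0,0]},{"gripper":0,"delta_pos":[0.1,0.8,0],"dr":[0,0,0]}]}}

```text
t: 5.13
ee_pos: [596.8, 38.2, 176.0]
orientation: [0.091, 1.573, -0.092]
ft_force: [0.2, 0.4, -0.5]
width: 0.4
```

Call:
{"name": "apply_moves", "arguments": {"increments": [{"gripper":0,"delta_pos":[0,0.5,0],"dr":[0,0,0]},{"gripper":0,"delta_pos":[0,0.3,0],"dr":[0,0,0]},{"gripper":0,"delta_pos":[0,0.2,0],"dr":[0,0,0]},{"gripper":0,"delta_pos":[0,0.2,0],"dr":[0,0,0]},{"gripper":0,"delta_pos":[0,0.2,0],"dr":[0,0,0]}]}}

```text
t: 5.55
ee_pos: [600.3, 51.8, 179.2]
orientation: [0.091, 1.568, -0.091]
ft_force: [-0.0, -5.6, -2.0]
width: 0.4
```

Call:
{"name": "apply_moves", "arguments": {"increments": [{"gripper":0,"delta_pos":[0,0.2,0],"dr":[0,0,0]},{"gripper":0,"delta_pos":[0,0.2,0],"dr":[0,0,0]},{"gripper":0,"delta_pos":[0,0.2,0],"dr":[0,0,0]},{"gripper":0,"delta_pos":[0,0.2,0],"dr":[0,0,0]},{"gripper":0,"delta_pos":[0,0.2,0],"dr":[0,0,0]}]}}

```text
t: 5.97
ee_pos: [601.2, 62.3, 179.0]
orientation: [0.091, 1.568, -0.091]
ft_force: [-0.0, -4.9, 0.4]
width: 0.4
```

```bash
python3 - <<'E'
from h import *
wlook('w6')
E
```

```text
tab 415 [590.   63.6 184.3]
shank 2576 [581.8  83.7 160.2] [ -0.40616352 319.98638619]
grip 10374 [529.2 110.7 163.3] ang 2.673
6.0167 [601.1  62.6 179. ] [-0.6 -2.6 -0.1]
```

Call:
{"name": "apply_moves", "arguments": {"increments": [{"gripper":0,"delta_pos":[0,0.2,0.06],"dr":[0,0,0]},{"gripper":0,"delta_pos":[0,0.2,0.06],"dr":[0,0,0]},{"gripper":0,"delta_pos":[0,0.2,0.06],"dr":[0,0,0]},{"gripper":0,"delta_pos":[0,0.2,0.06],"dr":[0,0,0]},{"gripper":0,"delta_pos":[0,0.2,0.06],"dr":[0,0,0]}]}}

```text
t: 6.43
ee_pos: [604.9, 71.8, 178.5]
orientation: [0.091, 1.569, -0.091]
ft_force: [-1.0, -4.6, -0.4]
width: 0.6
```

```bash
python3 - <<'E'
from h import *
wlook('w7')
im=cv2.imread('pics/w7.png')[100:310,220:500]; cv2.imwrite('pics/w7c.png',cv2.resize(im,(800,600)))
E
```

```text
tab 414 [593.8  73.2 184.2]
shank 2395 [584.9  92.2 160.1] [ -0.51767182 394.98584577]
grip 11019 [534.5 124.9 163.3] ang 2.579
6.4833 [605.1  72.1 178.5] [-0.3 -3.3 -0.6]
```

View pics/w7c.png

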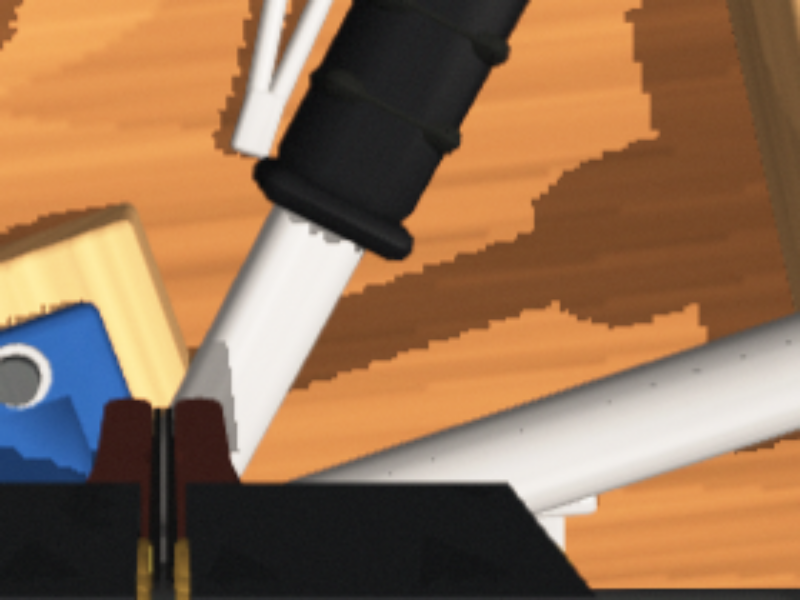

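The hand hides the tab, but the handle is still swinging freely and has moved about 0.1 rad further. I'll keep pushing along the arc until the tighten pawl bites, which would hold the handle and let the lever finish.

Call:
{"name": "apply_moves", "arguments": {"increments": [{"gripper":0,"delta_pos":[0,0.2,0.1],"dr":[0,0,0]},{"gripper":0,"delta_pos":[0,0.2,0.1],"dr":[0,0,0]},{"gripper":0,"delta_pos":[0,0.2,0.1],"dr":[0,0,0]},{"gripper":0,"delta_pos":[0,0.2,0.1],"dr":[0,0,0]},{"gripper":0,"delta_pos":[0,0.2,0.1],"dr":[0,0,0]}]}}

```text
t: 6.9
ee_pos: [609.2, 79.0, 178.0]
orientation: [0.088, 1.574, -0.094]
ft_force: [-6.5, -13.7, 2.2]
width: 0.6
```

Call:
{"name": "apply_moves", "arguments": {"increments": [{"gripper":0,"delta_pos":[0,0.2,0.13],"dr":[0,0,0]},{"gripper":0,"delta_pos":[0,0.2,0.13],"dr":[0,0,0]},{"gripper":0,"delta_pos":[0,0.2,0.13],"dr":[0,0,0]},{"gripper":0,"delta_pos":[0,0.2,0.13],"dr":[0,0,0]},{"gripper":0,"delta_pos":[0,0.2,0.13],"dr":[0,0,0]}]}}

```text
t: 7.32
ee_pos: [614.0, 89.3, 176.6]
orientation: [0.089, 1.58, -0.093]
ft_force: [-12.6, -8.0, 0.5]
width: 0.5
```

```bash
python3 - <<'E'
from h import *
wlook('w8')
E
```

```text
tab 447 [604.   90.6 184.1]
shank 837 [593.4 103.9 159.6] [ -0.48883216 393.98495274]
grip 12264 [548.6 150.6 163.2] ang 2.401
7.3667 [614.4  89.7 176.7] [-11.3  -4.9  -0.9]
```

The push force rose to about 15 N, so the tighten pawl is driving and the lever should be at its stop. I'll back off and check.

Call:
{"name": "apply_moves", "arguments": {"increments": [{"gripper":0,"delta_pos":[0,-1.0,-0.3],"dr":[0,0,0]},{"gripper":0,"delta_pos":[-1.0,-1.0,0],"dr":[0,0,0]},{"gripper":0,"delta_pos":[-2.0,-1.0,0],"dr":[0,0,0]},{"gripper":0,"delta_pos":[-2.0,-1.0,0],"dr":[0,0,0]},{"gripper":0,"delta_pos":[-1,-0.5,0],"dr":[0,0,0]}]}}

```text
t: 7.78
ee_pos: [612.2, 45.5, 241.6]
orientation: [0.092, 1.565, -0.09]
ft_force: [-0.1, 0.0, 0.6]
width: 0.4
```

```bash
python3 - <<'E'
from h import *
wlook('w9')
im=cv2.imread('pics/w9.png')[100:310,220:500]; cv2.imwrite('pics/w9c.png',cv2.resize(im,(800,600)))
E
```

```text
tab 363 [629.1  83.5 181.2]
shank 767 [591.2 102.3 159.6] [ -0.48311037 387.97478994]
grip 6731 [544.9 145.6 163. ] ang 2.438
7.8333 [612.8  45.  242.9] [0.8 0.  1.2]
```

View pics/w9c.png

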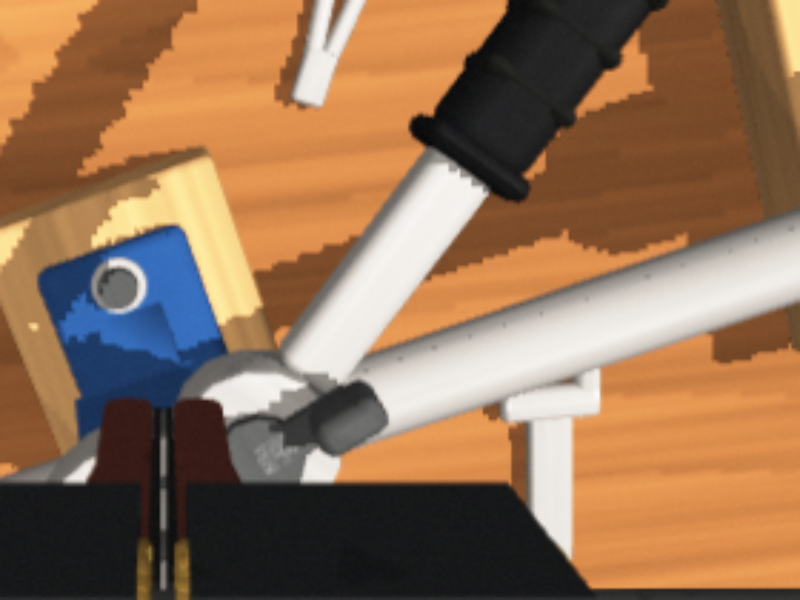

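The lever is clearly over to tighten: the tab at crop pixel (350,415) sits well clockwise of the handle line. Next I straddle the grip with open jaws.

```bash
cat >> h.py <<'E'
def tgt(a,z=150,r=165): go([670+r*np.cos(a),40+r*np.sin(a),z],a-np.pi/2)
def hand():
    o=ctrl.get_obs(); v=o['ee_pos'][:2]-[670,40]; a=np.arctan2(v[1],v[0]); t=np.array([np.sin(a),-np.cos(a)])
    print('t',round(o['t'],2),'a',a.round(3),'r',np.hypot(*v).round(1),'z',o['ee_pos'][2].round(1),'yaw err',(yaw_of(o)-a+np.pi/2).round(3),'F cw',(-o['ft_force'][:2]@t).round(2),'F',o['ft_force'].round(1),'q6',o['qpos'].round(2))
E
python3 - <<'E'
from h import *
tgt(2.44,230); hand()
E
```

```text
pos [612.8  45.  242.9] yaw 1.454
tool cm [ 1.25  9.27 -8.03] dr [ 0.585  0.006 -0.003]
t 7.83 a 3.054 r 57.4 z 242.9 yaw err -0.029 F cw -0.1 F [0.8 0.  1.2] q6 [ 0.05  0.39  1.65  0.    1.1  -1.4 ]
```

Call:
{"name": "apply_moves", "arguments": {"increments": [{"gripper":50,"delta_pos":[0,1.85,-1.6],"dr":[0,0,0]},{"gripper":50,"delta_pos":[0,1.85,-1.6],"dr":[0,0,0]},{"gripper":50,"delta_pos":[0,1.85,-1.6],"dr":[0,0,0]},{"gripper":50,"delta_pos":[0,1.85,-1.6],"dr":[0,0,0]},{"gripper":50,"delta_pos":[0,1.85,-1.6],"dr":[0,0,0]}]}}

```text
t: 8.25
ee_pos: [541.2, 148.3, 238.3]
orientation: [0.092, 1.569, -0.091]
ft_force: [-0.3, -0.2, -0.4]
width: 30.3
```

Call:
{"name": "apply_moves", "arguments": {"increments": [{"gripper":50,"delta_pos":[0.2,0,0],"dr":[0.117,0,0]},{"gripper":50,"delta_pos":[0.2,0,0],"dr":[0.117,0,0]},{"gripper":50,"delta_pos":[0.2,0,0],"dr":[0.117,0,0]},{"gripper":50,"delta_pos":[0.2,0,0],"dr":[0.117,0,0]},{"gripper":50,"delta_pos":[0.2,0,0],"dr":[0.117,0,0]}]}}

```text
t: 8.67
ee_pos: [541.9, 147.7, 228.2]
orientation: [0.553, 1.499, -0.552]
ft_force: [-0.7, -0.1, -0.5]
width: 43.8
```

```bash
python3 - <<'E'
from h import *
d=cam('wrist'); P=cloud(d); z=P[...,2]
v=P[...,:2]-[670,40]; r=np.hypot(v[...,0],v[...,1])
g=(z>150)&(z<172)&(d['img'].max(2)<60)&(r>112)&(r<215); q=P[g]; w=v[g]; a=np.arctan2(w[:,1],w[:,0]); print(len(q), a.mean(), np.median(a), r[g].min(), r[g].max(),np.percentile(a,[5,95]))
hand(); tgt(2.44,150); save('w10',d['img'])
E
```

```text
5724 2.4266020122674212 2.4265314697153677 114.74320447561223 212.50559436522758 [2.36065088 2.49399141]
t 8.72 a 2.444 r 167.5 z 227.9 yaw err -0.016 F cw 0.53 F [-0.1 -0.6 -0.2] q6 [ 0.24  0.33  1.77  0.    1.03 -0.61]
pos [541.7 147.6 227.9] yaw 0.857
tool cm [7.79 0.07 0.25] dr [-0.012 -0.001 -0.   ]
```

View pics/w10.png

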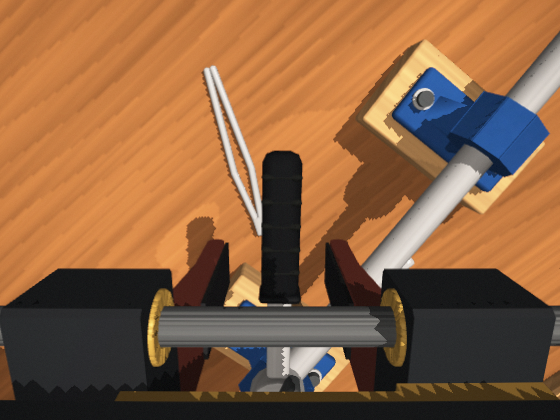

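The grip spans x=263–301, centred between the open fingers (220 and 335). Descending and starting the first stroke.

Call:
{"name": "apply_moves", "arguments": {"increments": [{"gripper":50,"delta_pos":[2.0,0,0.05],"dr":[0,0,0]},{"gripper":50,"delta_pos":[2.0,0,0.05],"dr":[0,0,0]},{"gripper":50,"delta_pos":[2.0,0,0.05],"dr":[0,0,0]},{"gripper":50,"delta_pos":[1.8,0,0.05],"dr":[0,0,0]},{"gripper":50,"delta_pos":[0,0,0],"dr":[0,0,0]}]}}

```text
t: 9.13
ee_pos: [541.3, 145.5, 147.3]
orientation: [0.545, 1.506, -0.549]
ft_force: [-0.8, 0.3, 0.2]
width: 44.0
```

Call:
{"name": "apply_moves", "arguments": {"increments": [{"gripper":50,"delta_pos":[0,0.5,0.01],"dr":[0.03,0,0]},{"gripper":50,"delta_pos":[0,0.5,0.01],"dr":[0.03,0,0]},{"gripper":50,"delta_pos":[0,0.5,0.01],"dr":[0.03,0,0]},{"gripper":50,"delta_pos":[0,0.5,0.01],"dr":[0.03,0,0]},{"gripper":50,"delta_pos":[0,0.5,0.01],"dr":[0.03,0,0]}]}}

```text
t: 9.55
ee_pos: [560.4, 163.0, 151.1]
orientation: [0.662, 1.468, -0.665]
ft_force: [-1.7, -5.4, 0.2]
width: 44.3
```

```bash
python3 - <<'E'
from h import *
hand(); tgt(2.2)
E
```

```text
t 9.55 a 2.299 r 164.7 z 151.1 yaw err -0.007 F cw 4.88 F [-1.7 -5.4  0.2] q6 [ 0.26  0.47  1.78 -0.    0.9  -0.46]
pos [560.4 163.  151.1] yaw 0.721
tool cm [0.11 1.63 0.04] dr [0.092 0.    0.002]
```

Call:
{"name": "apply_moves", "arguments": {"increments": [{"gripper":50,"delta_pos":[0,0.66,0.01],"dr":[0.04,0,0]},{"gripper":50,"delta_pos":[0,0.66,0.01],"dr":[0.04,0,0]},{"gripper":50,"delta_pos":[0,0.66,0.01],"dr":[0.04,0,0]},{"gripper":50,"delta_pos":[0,0.66,0.01],"dr":[0.04,0,0]},{"gripper":50,"delta_pos":[0,0.66,0.01],"dr":[0.04,0,0]}]}}

```text
t: 9.97
ee_pos: [587.2, 181.9, 151.1]
orientation: [0.816, 1.412, -0.82]
ft_force: [-2.3, -6.0, 0.8]
width: 44.0
```

Call:
{"name": "apply_moves", "arguments": {"increments": [{"gripper":50,"delta_pos":[0,0.66,0.01],"dr":[0.04,0,0]},{"gripper":50,"delta_pos":[0,0.66,0.01],"dr":[0.04,0,0]},{"gripper":50,"delta_pos":[0,0.66,0.01],"dr":[0.04,0,0]},{"gripper":50,"delta_pos":[0,0.66,0.01],"dr":[0.04,0,0]},{"gripper":50,"delta_pos":[0,0.66,0.01],"dr":[0.04,0,0]}]}}

```text
t: 10.38
ee_pos: [617.0, 195.3, 151.1]
orientation: [0.967, 1.345, -0.973]
ft_force: [-3.2, -6.4, 0.9]
width: 44.1
```

```bash
python3 - <<'E'
from h import *
hand()
E
```

```text
t 10.38 a 1.9 r 164.1 z 151.1 yaw err -0.008 F cw 5.11 F [-3.2 -6.4  0.9] q6 [ 0.29  0.55  1.63 -0.    0.97 -0.03]
```

The drive force is steady at about 5 N. Now I ratchet back.

Call:
{"name": "apply_moves", "arguments": {"increments": [{"gripper":50,"delta_pos":[0,-1.48,0.067],"dr":[-0.09,0,0]},{"gripper":50,"delta_pos":[0,-1.48,0.067],"dr":[-0.09,0,0]},{"gripper":50,"delta_pos":[0,-1.48,0.067],"dr":[-0.09,0,0]},{"gripper":50,"delta_pos":[0,-1.48,0.067],"dr":[-0.09,0,0]},{"gripper":50,"delta_pos":[0,-1.48,0.067],"dr":[-0.09,0,0]}]}}

```text
t: 10.8
ee_pos: [555.1, 158.9, 151.7]
orientation: [0.622, 1.479, -0.619]
ft_force: [0.6, 1.2, -0.8]
width: 43.7
```

Call:
{"name": "apply_moves", "arguments": {"increments": [{"gripper":50,"delta_pos":[0,-1.48,0.067],"dr":[-0.09,0,0]},{"gripper":50,"delta_pos":[0,-1.48,0.067],"dr":[-0.09,0,0]},{"gripper":50,"delta_pos":[0,-1.48,0.067],"dr":[-0.09,0,0]},{"gripper":50,"delta_pos":[0,-1.48,0.067],"dr":[-0.09,0,0]},{"gripper":50,"delta_pos":[0,-1.48,0.067],"dr":[-0.09,0,0]}]}}

```text
t: 11.22
ee_pos: [515.3, 97.3, 151.8]
orientation: [0.272, 1.552, -0.268]
ft_force: [0.2, 1.1, 1.3]
width: 43.9
```

```bash
python3 - <<'E'
from h import *
hand(); tgt(3.2)
E
```

```text
t 11.22 a 2.787 r 165.0 z 151.8 yaw err 0.01 F cw -1.09 F [0.2 1.1 1.3] q6 [ 0.16  0.39  1.91  0.    0.84 -1.06]
pos [515.3  97.3 151.8] yaw 1.226
tool cm [ 0.16 -6.64  1.32] dr [-0.403  0.002 -0.002]
```

Radius and height are tracking well. I'll finish the swing back and start stroke 2: first through the slack, then the drive.

Call:
{"name": "apply_moves", "arguments": {"increments": [{"gripper":50,"delta_pos":[0,-1.48,0.067],"dr":[-0.09,0,0]},{"gripper":50,"delta_pos":[0,-1.48,0.067],"dr":[-0.09,0,0]},{"gripper":50,"delta_pos":[0,-1.48,0.067],"dr":[-0.09,0,0]},{"gripper":50,"delta_pos":[0,-1.48,0.067],"dr":[-0.09,0,0]},{"gripper":50,"delta_pos":[0,-1.48,0.067],"dr":[-0.09,0,0]}]}}

```text
t: 11.63
ee_pos: [505.9, 23.7, 151.7]
orientation: [-0.082, 1.568, 0.084]
ft_force: [-0.1, 2.1, 0.4]
width: 44.0
```

Call:
{"name": "apply_moves", "arguments": {"increments": [{"gripper":50,"delta_pos":[0,0.99,0.03],"dr":[0.06,0,0]},{"gripper":50,"delta_pos":[0,0.66,0.013],"dr":[0.04,0,0]},{"gripper":50,"delta_pos":[0,0.66,0.013],"dr":[0.04,0,0]},{"gripper":50,"delta_pos":[0,0.66,0.013],"dr":[0.04,0,0]},{"gripper":50,"delta_pos":[0,0.66,0.013],"dr":[0.04,0,0]}]}}

```text
t: 12.05
ee_pos: [506.6, 60.2, 151.7]
orientation: [0.095, 1.568, -0.095]
ft_force: [0.1, -1.6, 0.2]
width: 44.1
```

Call:
{"name": "apply_moves", "arguments": {"increments": [{"gripper":50,"delta_pos":[0,0.66,0.013],"dr":[0.04,0,0]},{"gripper":50,"delta_pos":[0,0.66,0.013],"dr":[0.04,0,0]},{"gripper":50,"delta_pos":[0,0.66,0.013],"dr":[0.04,0,0]},{"gripper":50,"delta_pos":[0,0.66,0.013],"dr":[0.04,0,0]},{"gripper":50,"delta_pos":[0,0.66,0.013],"dr":[0.04,0,0]}]}}

```text
t: 12.47
ee_pos: [514.0, 92.5, 151.7]
orientation: [0.252, 1.555, -0.251]
ft_force: [0.1, -2.6, 0.8]
width: 44.1
```

```bash
python3 - <<'E'
from h import *
hand()
E
```

```text
t 12.47 a 2.817 r 164.6 z 151.7 yaw err 0.004 F cw 2.4 F [ 0.1 -2.6  0.8] q6 [ 0.16  0.39  1.91 -0.    0.84 -1.09]
```

Call:
{"name": "apply_moves", "arguments": {"increments": [{"gripper":50,"delta_pos":[0,0.66,0.013],"dr":[0.04,0,0]},{"gripper":50,"delta_pos":[0,0.66,0.013],"dr":[0.04,0,0]},{"gripper":50,"delta_pos":[0,0.66,0.013],"dr":[0.04,0,0]},{"gripper":50,"delta_pos":[0,0.66,0.013],"dr":[0.04,0,0]},{"gripper":50,"delta_pos":[0,0.66,0.013],"dr":[0.04,0,0]}]}}

```text
t: 12.88
ee_pos: [527.2, 121.7, 151.6]
orientation: [0.407, 1.531, -0.408]
ft_force: [-0.2, -6.8, 0.8]
width: 43.9
```

Call:
{"name": "apply_moves", "arguments": {"increments": [{"gripper":50,"delta_pos":[0,0.5,0.01],"dr":[0.03,0,0]},{"gripper":50,"delta_pos":[0,0.5,0.01],"dr":[0.03,0,0]},{"gripper":50,"delta_pos":[0,0.5,0.01],"dr":[0.03,0,0]},{"gripper":50,"delta_pos":[0,0.5,0.01],"dr":[0.03,0,0]},{"gripper":50,"delta_pos":[0,0.5,0.01],"dr":[0.03,0,0]}]}}

```text
t: 13.3
ee_pos: [541.1, 142.1, 151.6]
orientation: [0.523, 1.506, -0.525]
ft_force: [-0.8, -5.9, 1.6]
width: 44.1
```

```bash
python3 - <<'E'
from h import *
hand()
E
```

```text
t 13.3 a 2.471 r 164.4 z 151.6 yaw err 0.001 F cw 5.12 F [-0.8 -5.9  1.6] q6 [ 0.24  0.43  1.83 -0.    0.88 -0.66]
```

Call:
{"name": "apply_moves", "arguments": {"increments": [{"gripper":50,"delta_pos":[0,0.5,0.01],"dr":[0.03,0,0]},{"gripper":50,"delta_pos":[0,0.5,0.01],"dr":[0.03,0,0]},{"gripper":50,"delta_pos":[0,0.5,0.01],"dr":[0.03,0,0]},{"gripper":50,"delta_pos":[0,0.5,0.01],"dr":[0.03,0,0]},{"gripper":50,"delta_pos":[0,0.5,0.01],"dr":[0.03,0,0]}]}}

```text
t: 13.72
ee_pos: [558.1, 160.2, 151.6]
orientation: [0.639, 1.474, -0.642]
ft_force: [-1.2, -7.2, 2.4]
width: 44.1
```

Call:
{"name": "apply_moves", "arguments": {"increments": [{"gripper":50,"delta_pos":[0,0.5,0.01],"dr":[0.03,0,0]},{"gripper":50,"delta_pos":[0,0.5,0.01],"dr":[0.03,0,0]},{"gripper":50,"delta_pos":[0,0.5,0.01],"dr":[0.03,0,0]},{"gripper":50,"delta_pos":[0,0.5,0.01],"dr":[0.03,0,0]},{"gripper":50,"delta_pos":[0,0.5,0.01],"dr":[0.03,0,0]}]}}

```text
t: 14.13
ee_pos: [577.1, 175.3, 151.5]
orientation: [0.754, 1.435, -0.758]
ft_force: [-3.2, -8.3, 4.1]
width: 44.3
```

```bash
python3 - <<'E'
from h import *
hand()
E
```

```text
t 14.13 a 2.172 r 164.1 z 151.5 yaw err -0.0 F cw 7.28 F [-3.2 -8.3  4.1] q6 [ 0.28  0.49  1.73 -0.    0.92 -0.32]
```

Call:
{"name": "apply_moves", "arguments": {"increments": [{"gripper":50,"delta_pos":[0,0.33,0.005],"dr":[0.02,0,0]},{"gripper":50,"delta_pos":[0,0.33,0.005],"dr":[0.02,0,0]},{"gripper":50,"delta_pos":[0,0.33,0.005],"dr":[0.02,0,0]},{"gripper":50,"delta_pos":[0,0.33,0.005],"dr":[0.02,0,0]},{"gripper":50,"delta_pos":[0,0.33,0.005],"dr":[0.02,0,0]}]}}

```text
t: 14.55
ee_pos: [590.7, 183.5, 151.5]
orientation: [0.829, 1.406, -0.835]
ft_force: [-4.5, -9.2, 4.6]
width: 43.9
```

```bash
python3 - <<'E'
from h import *
hand()
E
```

```text
t 14.55 a 2.076 r 164.0 z 151.5 yaw err -0.003 F cw 8.41 F [-4.5 -9.2  4.6] q6 [ 0.28  0.51  1.7  -0.    0.94 -0.22]
```

Call:
{"name": "apply_moves", "arguments": {"increments": [{"gripper":50,"delta_pos":[0,0.33,0.005],"dr":[0.02,0,0]},{"gripper":50,"delta_pos":[0,0.33,0.005],"dr":[0.02,0,0]},{"gripper":50,"delta_pos":[0,0.33,0.005],"dr":[0.02,0,0]},{"gripper":50,"delta_pos":[0,0.33,0.005],"dr":[0.02,0,0]},{"gripper":50,"delta_pos":[0,0.33,0.005],"dr":[0.02,0,0]}]}}

```text
t: 14.97
ee_pos: [605.0, 190.3, 151.4]
orientation: [0.904, 1.374, -0.913]
ft_force: [-6.5, -9.8, 7.2]
width: 44.3
```

```bash
python3 - <<'E'
from h import *
hand()
E
```

```text
t 14.97 a 1.979 r 163.8 z 151.4 yaw err -0.006 F cw 9.83 F [-6.5 -9.8  7.2] q6 [ 0.29  0.53  1.66 -0.    0.96 -0.11]
```

Call:
{"name": "apply_moves", "arguments": {"increments": [{"gripper":50,"delta_pos":[0,0.33,0.005],"dr":[0.02,0,0]},{"gripper":50,"delta_pos":[0,0.33,0.005],"dr":[0.02,0,0]},{"gripper":50,"delta_pos":[0,0.33,0.005],"dr":[0.02,0,0]},{"gripper":50,"delta_pos":[0,0.33,0.005],"dr":[0.02,0,0]},{"gripper":50,"delta_pos":[0,0.33,0.005],"dr":[0.02,0,0]}]}}

```text
t: 15.38
ee_pos: [620.0, 195.8, 151.4]
orientation: [0.98, 1.339, -0.989]
ft_force: [-7.7, -9.3, 7.6]
width: 44.2
```

```bash
python3 - <<'E'
from h import *
hand(); print(ctrl.get_obs()['moment'])
E
```

```text
t 15.38 a 1.881 r 163.6 z 151.4 yaw err -0.009 F cw 10.15 F [-7.7 -9.3  7.6] q6 [ 0.29  0.55  1.62 -0.    0.97 -0.01]
[-1.71671469  1.57207344  0.2706851 ]
```

Corrected with the measured moment, the pull is between 10.2 and 11.7 N. A small extra nudge adds margin.

Call:
{"name": "apply_moves", "arguments": {"increments": [{"gripper":50,"delta_pos":[0,0.33,0.005],"dr":[0.02,0,0]},{"gripper":50,"delta_pos":[0,0.33,0.005],"dr":[0.02,0,0]},{"gripper":50,"delta_pos":[0,0.25,0.005],"dr":[0.015,0,0]},{"gripper":50,"delta_pos":[0,0.16,0],"dr":[0.01,0,0]},{"gripper":50,"delta_pos":[0,0,0],"dr":[0,0,0]}]}}

```text
t: 15.8
ee_pos: [630.2, 198.8, 151.3]
orientation: [1.028, 1.314, -1.038]
ft_force: [-8.0, -8.1, 6.3]
width: 44.1
```

```bash
python3 - <<'E'
from h import *
hand(); print(ctrl.get_obs()['moment'])
E
```

```text
t 15.8 a 1.816 r 163.7 z 151.3 yaw err -0.009 F cw 9.69 F [-8.  -8.1  6.3] q6 [ 0.29  0.57  1.59 -0.    0.99  0.05]
[-1.35232478  1.59065403  0.19483909]
```

Standing still reads lower, so I'll take one slow moving reading.

Call:
{"name": "apply_moves", "arguments": {"increments": [{"gripper":50,"delta_pos":[0,0.1,0],"dr":[0.006,0,0]},{"gripper":50,"delta_pos":[0,0.1,0],"dr":[0.006,0,0]},{"gripper":50,"delta_pos":[0,0.1,0],"dr":[0.006,0,0]},{"gripper":50,"delta_pos":[0,0.1,0],"dr":[0.006,0,0]},{"gripper":50,"delta_pos":[0,0.1,0],"dr":[0.006,0,0]}]}}

```text
t: 16.22
ee_pos: [634.5, 199.7, 151.2]
orientation: [1.05, 1.303, -1.061]
ft_force: [-9.8, -8.2, 7.6]
width: 44.3
```

```bash
python3 - <<'E'
from h import *
hand(); print(ctrl.get_obs()['moment'])
E
```

```text
t 16.22 a 1.79 r 163.6 z 151.2 yaw err -0.012 F cw 11.31 F [-9.8 -8.2  7.6] q6 [ 0.29  0.57  1.58 -0.    0.99  0.08]
[-1.55380213  1.91902651  0.22199724]
```

The moving pull is 11.3 N (12.5 N with the moment), which is on target. I'll centre the jaws and lift clear.

Call:
{"name": "apply_moves", "arguments": {"increments": [{"gripper":50,"delta_pos":[0,-0.4,0],"dr":[0,0,0]},{"gripper":55,"delta_pos":[0,-0.4,0],"dr":[0,0,0]},{"gripper":60,"delta_pos":[0,-0.1,0],"dr":[0,0,0]},{"gripper":60,"delta_pos":[0,0,0],"dr":[0,0,0]},{"gripper":60,"delta_pos":[-0.5,0,0],"dr":[0,0,0]}]}}

```text
t: 16.63
ee_pos: [625.7, 198.7, 154.6]
orientation: [1.051, 1.304, -1.061]
ft_force: [-5.8, -2.1, -5.1]
width: 52.7
```

Call:
{"name": "apply_moves", "arguments": {"increments": [{"gripper":60,"delta_pos":[-1.5,0,0],"dr":[0,0,0]},{"gripper":60,"delta_pos":[-2.5,0,0],"dr":[0,0,0]},{"gripper":60,"delta_pos":[-3,0,0],"dr":[0,0,0]},{"gripper":60,"delta_pos":[-3,0,0],"dr":[0,0,0]},{"gripper":60,"delta_pos":[-2,0,0],"dr":[0,0,0]}]}}

```text
t: 17.05
ee_pos: [629.4, 200.5, 279.9]
orientation: [1.058, 1.298, -1.052]
ft_force: [0.7, 0.1, -0.7]
width: 52.7
```

Call:
{"name": "apply_moves", "arguments": {"increments": [{"gripper":60,"delta_pos":[0,-2.5,-2],"dr":[0,0,0]},{"gripper":60,"delta_pos":[0,-2.5,-2],"dr":[0,0,0]},{"gripper":60,"delta_pos":[0,-2.5,-2],"dr":[0,0,0]},{"gripper":60,"delta_pos":[0,-2.5,-2],"dr":[0,0,0]},{"gripper":60,"delta_pos":[0,-1,-1],"dr":[0,0,0]}]}}

```text
t: 17.47
ee_pos: [499.5, 266.7, 276.6]
orientation: [1.055, 1.301, -1.055]
ft_force: [-0.3, -0.8, -0.5]
width: 52.8
```

```bash
python3 - <<'E'
from h import *
hand(); d=cam('scene'); save('s9',d['img'][60:360,120:520]); save('s9',cv2.resize(d['img'][100:370,140:500],(800,600)))
E
```

```text
t 17.47 a 2.216 r 283.7 z 276.6 yaw err -0.437 F cw 0.67 F [-0.3 -0.8 -0.5] q6 [0.47 0.29 1.72 0.   1.14 0.26]
```

View pics/s9.png

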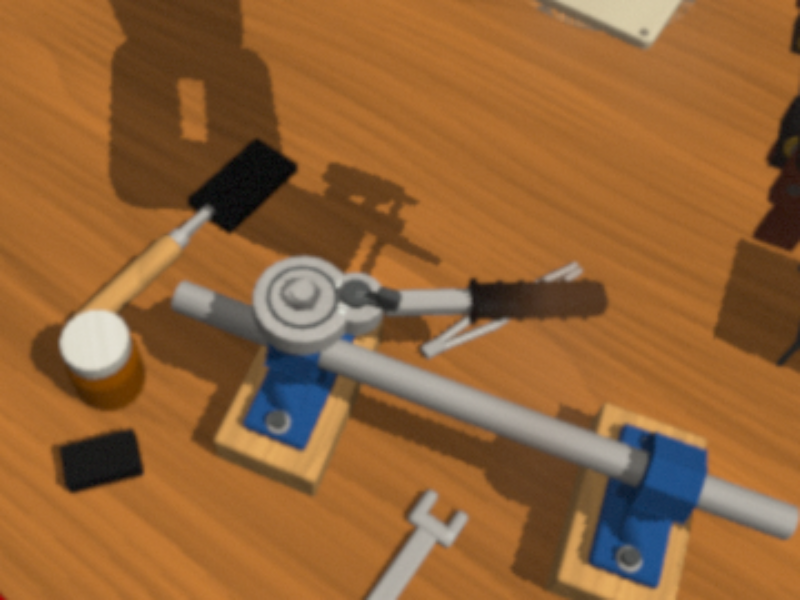

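The picture shows the lever tab at (390,298), the bar still in both eyes, and the jar, graphite block, paddle and tweezers in their places. The handle angle looks larger than expected, so I'll measure it.

```bash
python3 - <<'E'
from h import *
for n in('top','scene'):
    d=cam(n);P=cloud(d);z=P[...,2];v=P[...,:2]-[670,40];r=np.hypot(v[...,0],v[...,1])
    g=(d['img'].max(2)<75)&(z>150)&(z<172)&(r>112)&(r<215)&(P[...,0]>440); w=v[g]; print(n,'grip',g.sum(),np.median(np.arctan2(w[:,1],w[:,0])) if g.any() else '')
    t=(z>177.5)&(z<187)&(r>30)&(r<75); q=P[t]; print(' tab',t.sum(),q.mean(0).round(1) if t.any() else '')
    b=(z>109)&(z<118)&(P[...,0]>550)&(P[...,0]<740)&(P[...,1]>-100)&(P[...,1]<450); q=P[b][:,:2]; u=q@[-.225,.974]; print(' bar ends',np.percentile(u,[.5,99.5]).round(1))
    d0=dict(np.load(f'pics/{n}0.npz')); d0['k1']=float(d0['k1']);P=cloud(d0);z=P[...,2]
    b=(z>109)&(z<118)&(P[...,0]>550)&(P[...,0]<740)&(P[...,1]>-100)&(P[...,1]<450); q=P[b][:,:2]; u=q@[-.225,.974]; print(' bar ends start',np.percentile(u,[.5,99.5]).round(1))
    df=np.abs(d['img'].astype(int)-d0['img']).max(2)>60; 
hand()
E
```

```text
top grip 569 2.2447622885072374
 tab 35 [639.5  87.7 182.1]
 bar ends [-212.2  234.4]
 bar ends start [-212.2  245.3]
scene grip 460 2.1937490629354963
 tab 62 [640.1  91.7 180.5]
 bar ends [-207.9  246.6]
 bar ends start [-208.8  246.4]
t 17.62 a 2.208 r 281.6 z 276.7 yaw err -0.429 F cw -0.47 F [ 0.   0.7 -0.3] q6 [ 0.47  0.29  1.71 -0.    1.14  0.26]
```

The handle rests at a≈2.22 rather than ≈1.85, so it sprang back about 0.37 rad on release. I'll re-engage gently to see whether the clamp still holds.

```bash
python3 - <<'E'
from h import *
tgt(2.24,240)
E
```

```text
pos [502.5 266.3 276.7] yaw 0.208
tool cm [ 3.68  4.37 10.83] dr [-0.461  0.    -0.002]
```

Call:
{"name": "apply_moves", "arguments": {"increments": [{"gripper":50,"delta_pos":[0.6,0.85,2.16],"dr":[0,0,0]},{"gripper":50,"delta_pos":[0.6,0.87,2.16],"dr":[0,0,0]},{"gripper":50,"delta_pos":[0.6,0.87,2.16],"dr":[0,0,0]},{"gripper":50,"delta_pos":[0.6,0.87,2.16],"dr":[0,0,0]},{"gripper":50,"delta_pos":[0.6,0.87,2.16],"dr":[0,0,0]}]}}

```text
t: 18.03
ee_pos: [569.0, 166.8, 245.7]
orientation: [1.057, 1.298, -1.056]
ft_force: [1.2, -0.2, 0.3]
width: 43.9
```

Call:
{"name": "apply_moves", "arguments": {"increments": [{"gripper":50,"delta_pos":[0.1,0,0],"dr":[-0.115,0,0]},{"gripper":50,"delta_pos":[0.1,0,0],"dr":[-0.115,0,0]},{"gripper":50,"delta_pos":[0.1,0,0],"dr":[-0.115,0,0]},{"gripper":50,"delta_pos":[0.1,0,0],"dr":[-0.115,0,0]},{"gripper":50,"delta_pos":[0,0,0],"dr":[0,0,0]}]}}

```text
t: 18.45
ee_pos: [568.2, 167.5, 241.5]
orientation: [0.704, 1.453, -0.704]
ft_force: [-0.0, -0.4, -0.5]
width: 43.9
```

```bash
python3 - <<'E'
from h import *
d=cam('wrist'); P=cloud(d); z=P[...,2]
v=P[...,:2]-[670,40]; r=np.hypot(v[...,0],v[...,1])
g=(z>150)&(z<172)&(d['img'].max(2)<60)&(r>112)&(r<215); w=v[g]; a=np.arctan2(w[:,1],w[:,0]); print(len(w), a.mean())
hand(); tgt(a.mean()+.015,151)
E
```

```text
5197 2.233069033195952
t 18.5 a 2.244 r 163.4 z 241.6 yaw err -0.011 F cw 0.52 F [-0.4 -0.3 -0.2] q6 [ 0.27  0.36  1.7  -0.    1.08 -0.39]
pos [568.1 167.7 241.6] yaw 0.662
tool cm [ 9.06 -0.07 -0.16] dr [-0.015  0.    -0.   ]
```

Call:
{"name": "apply_moves", "arguments": {"increments": [{"gripper":50,"delta_pos":[2.3,0,0],"dr":[0,0,0]},{"gripper":50,"delta_pos":[2.3,0,0],"dr":[0,0,0]},{"gripper":50,"delta_pos":[2.3,0,0],"dr":[0,0,0]},{"gripper":50,"delta_pos":[2.1,0,0],"dr":[0,0,0]},{"gripper":50,"delta_pos":[0,0,0],"dr":[0,0,0]}]}}

```text
t: 18.92
ee_pos: [565.0, 167.5, 147.9]
orientation: [0.707, 1.456, -0.714]
ft_force: [-1.0, -0.2, -0.9]
width: 43.6
```

Call:
{"name": "apply_moves", "arguments": {"increments": [{"gripper":50,"delta_pos":[0,0.5,0.01],"dr":[0.03,0,0]},{"gripper":50,"delta_pos":[0,0.5,0.01],"dr":[0.03,0,0]},{"gripper":50,"delta_pos":[0,0.33,0.005],"dr":[0.02,0,0]},{"gripper":50,"delta_pos":[0,0.33,0.005],"dr":[0.02,0,0]},{"gripper":50,"delta_pos":[0,0.33,0.005],"dr":[0.02,0,0]}]}}

```text
t: 19.33
ee_pos: [583.4, 179.2, 152.4]
orientation: [0.8, 1.418, -0.801]
ft_force: [-3.4, -4.5, 3.6]
width: 43.7
```

```bash
python3 - <<'E'
from h import *
hand()
E
```

```text
t 19.33 a 2.127 r 163.9 z 152.4 yaw err -0.013 F cw 5.22 F [-3.4 -4.5  3.6] q6 [ 0.28  0.5   1.72 -0.    0.93 -0.26]
```

Call:
{"name": "apply_moves", "arguments": {"increments": [{"gripper":50,"delta_pos":[0,0.33,0.005],"dr":[0.02,0,0]},{"gripper":50,"delta_pos":[0,0.33,0.005],"dr":[0.02,0,0]},{"gripper":50,"delta_pos":[0,0.33,0.005],"dr":[0.02,0,0]},{"gripper":50,"delta_pos":[0,0.33,0.005],"dr":[0.02,0,0]},{"gripper":50,"delta_pos":[0,0.33,0.005],"dr":[0.02,0,0]}]}}

```text
t: 19.75
ee_pos: [596.7, 186.4, 152.2]
orientation: [0.874, 1.388, -0.88]
ft_force: [-6.2, -8.0, 6.4]
width: 44.3
```

```bash
python3 - <<'E'
from h import *
hand(); print(ctrl.get_obs()['moment'])
E
```

```text
t 19.75 a 2.035 r 163.7 z 152.2 yaw err -0.021 F cw 9.08 F [-6.2 -8.   6.4] q6 [ 0.28  0.52  1.68 -0.    0.95 -0.16]
[-1.36592931  1.30946969  0.13545129]
```

Call:
{"name": "apply_moves", "arguments": {"increments": [{"gripper":50,"delta_pos":[0,0.16,0.002],"dr":[0.01,0,0]},{"gripper":50,"delta_pos":[0,0.16,0.002],"dr":[0.01,0,0]},{"gripper":50,"delta_pos":[0,0.16,0.002],"dr":[0.01,0,0]},{"gripper":50,"delta_pos":[0,0.16,0.002],"dr":[0.01,0,0]},{"gripper":50,"delta_pos":[0,0.16,0.002],"dr":[0.01,0,0]}]}}

```text
t: 20.17
ee_pos: [603.7, 189.5, 152.2]
orientation: [0.912, 1.372, -0.918]
ft_force: [-7.7, -7.2, 7.9]
width: 44.1
```

```bash
python3 - <<'E'
from h import *
hand(); print(ctrl.get_obs()['moment'])
E
```

```text
t 20.17 a 1.988 r 163.5 z 152.2 yaw err -0.024 F cw 9.99 F [-7.7 -7.2  7.9] q6 [ 0.29  0.53  1.66 -0.    0.96 -0.11]
[-1.28368152  1.46233923  0.14510044]
```

The force retraces the earlier curve, 10.0 N at a=1.99. I need to know whether the screw itself unwinds on release, so I'll tighten back to about 11 N and photograph the hex. Then I'll release slowly and compare the hex orientation.

Call:
{"name": "apply_moves", "arguments": {"increments": [{"gripper":50,"delta_pos":[0,0.33,0.005],"dr":[0.022,0,0]},{"gripper":50,"delta_pos":[0,0.33,0.005],"dr":[0.022,0,0]},{"gripper":50,"delta_pos":[0,0.33,0.005],"dr":[0.022,0,0]},{"gripper":50,"delta_pos":[0,0.33,0.005],"dr":[0.022,0,0]},{"gripper":50,"delta_pos":[0,0.33,0.005],"dr":[0.022,0,0]}]}}

```text
t: 20.58
ee_pos: [618.8, 194.9, 152.2]
orientation: [0.995, 1.332, -1.003]
ft_force: [-9.8, -6.8, 8.7]
width: 44.2
```

```bash
cat >> h.py <<'E'
def hexsave(tag):
    for n in('top','scene'):
        d=cam(n); c=proj(d,[[670,40,173]])[0]; M=np.float32([[8,0,100-8*c[0]],[0,8,100-8*c[1]]])
        cv2.imwrite(f'pics/hex_{tag}_{n}.png',cv2.warpAffine(d['img'],M,(200,200),flags=cv2.INTER_CUBIC)[...,::-1])
E
python3 - <<'E'
from h import *
hand(); print(ctrl.get_obs()['moment']); hexsave('A')
E
```

```text
t 20.58 a 1.89 r 163.1 z 152.2 yaw err -0.036 F cw 11.41 F [-9.8 -6.8  8.7] q6 [ 0.29  0.55  1.62 -0.    0.97  0.  ]
[-1.31142612  1.78229144  0.16534403]
```

Call:
{"name": "apply_moves", "arguments": {"increments": [{"gripper":50,"delta_pos":[0,-0.33,0.005],"dr":[-0.02,0,0]},{"gripper":50,"delta_pos":[0,-0.33,0.005],"dr":[-0.02,0,0]},{"gripper":50,"delta_pos":[0,-0.33,0.005],"dr":[-0.02,0,0]},{"gripper":50,"delta_pos":[0,0,0],"dr":[0,0,0]},{"gripper":50,"delta_pos":[0,0,0],"dr":[0,0,0]}]}}

```text
t: 21.1
ee_pos: [610.0, 192.1, 152.1]
orientation: [0.95, 1.354, -0.955]
ft_force: [-5.3, -5.5, 5.0]
width: 44.0
```

Call:
{"name": "apply_moves", "arguments": {"increments": [{"gripper":50,"delta_pos":[0,-0.5,0.005],"dr":[-0.03,0,0]},{"gripper":50,"delta_pos":[0,-0.5,0.005],"dr":[-0.03,0,0]},{"gripper":50,"delta_pos":[0,-0.5,0.005],"dr":[-0.03,0,0]},{"gripper":50,"delta_pos":[0,0,0],"dr":[0,0,0]},{"gripper":50,"delta_pos":[0,0,0],"dr":[0,0,0]}]}}

```text
t: 21.52
ee_pos: [597.1, 187.2, 152.0]
orientation: [0.884, 1.384, -0.885]
ft_force: [-3.0, -1.9, 2.5]
width: 44.0
```

```bash
python3 - <<'E'
from h import *
hand(); hexsave('B')
A=None
for n in('top','scene'):
    a=cv2.imread(f'pics/hex_A_{n}.png',0).astype(np.float32);b=cv2.imread(f'pics/hex_B_{n}.png',0).astype(np.float32)
    m=np.zeros_like(a); cv2.circle(m,(100,100),70,1,-1); print(n,'mean abs diff in hex',(abs(a-b)*m).sum()/m.sum())
cv2.imwrite('pics/hexcmp.png',np.vstack([np.hstack([cv2.imread(f'pics/hex_{t}_{n}.png') for t in'AB']) for n in('top','scene')]))
E
```

```text
t 21.52 a 2.031 r 164.2 z 152.0 yaw err -0.027 F cw 3.53 F [-3.  -1.9  2.5] q6 [ 0.28  0.52  1.68 -0.    0.94 -0.15]
top mean abs diff in hex 36.667145
scene mean abs diff in hex 37.5295
```

```bash
python3 - <<'E'
from h import *
hexsave('C'); hand()
def pol(t,n):
    a=cv2.imread(f'pics/hex_{t}_{n}.png',0).astype(np.float32)
    return cv2.GaussianBlur(a,(0,0),3)
for n in('top','scene'):
    a,b,c=[pol(t,n) for t in 'ABC']
    print(n,'AB',abs(a-b).mean(),'BC',abs(b-c).mean(),'means',a.mean(),b.mean(),c.mean(), 'shift',cv2.phaseCorrelate(a,b))
    P=cam(n); z=cloud(P); c0=proj(P,[[670,40,173]])[0]; print(c0, z[int(c0[1]),int(c0[0])])
    print(a[20::40,20::40].astype(int)); print(b[20::40,20::40].astype(int))
E
```

```text
t 21.72 a 2.027 r 164.3 z 152.0 yaw err -0.022 F cw 4.84 F [-4.4 -2.   3.7] q6 [ 0.29  0.52  1.68  0.    0.94 -0.15]
top AB 34.741394 BC 1.6002207 means 141.9888 174.38686 173.87552 shift ((0.010798822271226527, -0.01685314288324946), 0.7765299802780151)
[261.55367768 183.29103923] [670.19592954  40.9960801  174.8672732 ]
[[192 208 166 194 189]
 [193 206 180 207 151]
 [142 111 153 121 114]
 [ 77  97 103  97 105]
 [108 108 113 113  88]]
[[191 205 162 192 182]
 [192 204 179 208 151]
 [156 154 211 173 194]
 [143 181 184 119 184]
 [ 87 196 199 207 159]]
scene AB 36.247005 BC 1.0916066 means 126.71384 162.47784 161.9665 shift ((-0.02649246552161344, -0.025265781659740583), 0.8442228361308575)
[273.4193895  231.23610815] [670.05868466  39.28082773 173.04616859]
[[115  77  95  94  80]
 [ 81 115 105 110 109]
 [182 163 150 113  80]
 [190 134  97 108 109]
 [120 198 195 192 172]]
[[196 131 163 138  81]
 [146 143 170 187 187]
 [195 170 198 195 139]
 [193 135  98 111 188]
 [117 197 196 195 191]]
```

Outside the moving shadow the hex pixels agree within about 3 grey levels, although the handle went back 0.14 rad. So the screw holds and only the handle relaxes. I'll finish releasing slowly.

Call:
{"name": "apply_moves", "arguments": {"increments": [{"gripper":50,"delta_pos":[0,-0.33,0.005],"dr":[-0.02,0,0]},{"gripper":50,"delta_pos":[0,-0.33,0.005],"dr":[-0.02,0,0]},{"gripper":50,"delta_pos":[0,-0.33,0.005],"dr":[-0.02,0,0]},{"gripper":50,"delta_pos":[0,-0.33,0],"dr":[-0.02,0,0]},{"gripper":50,"delta_pos":[0,0,0],"dr":[0,0,0]}]}}

```text
t: 22.23
ee_pos: [585.1, 181.2, 151.6]
orientation: [0.821, 1.41, -0.821]
ft_force: [-1.0, -1.9, 0.5]
width: 43.7
```

```bash
python3 - <<'E'
from h import *
hexsave('D'); hand()
d=cam('wrist'); P=cloud(d); z=P[...,2]
v=P[...,:2]-[670,40]; r=np.hypot(v[...,0],v[...,1])
g=(z>150)&(z<172)&(d['img'].max(2)<60)&(r>112)&(r<215); w=v[g]; a=np.arctan2(w[:,1],w[:,0]); print('handle',len(w), np.median(a))
for n in('top','scene'):
  for s,t in('AB','BD','AD'):
    a,b=[cv2.GaussianBlur(cv2.imread(f'pics/hex_{q}_{n}.png',0).astype(np.float32),(0,0),3) for q in(s,t)]
    R=[]
    for deg in range(-24,25,4):   # rotate a about the hex centre, compare where shadow did not change
        ar=cv2.warpAffine(a,cv2.getRotationMatrix2D((100,100),deg,1),(200,200)); m=np.hypot(*(np.mgrid[:200,:200]-100))<60
        R.append(np.percentile(abs(ar-b)[m],[30])[0].round(1))
    print(n,s+t,R)
E
```

```text
t 22.33 a 2.112 r 164.7 z 151.5 yaw err -0.026 F cw 2.73 F [-2.  -1.9  0.8] q6 [ 0.28  0.5   1.71 -0.    0.93 -0.23]
handle 10983 2.1628752541709524
top AB [np.float64(13.2), np.float64(11.6), np.float64(9.8), np.float64(7.8), np.float64(5.8), np.float64(3.6), np.float64(2.5), np.float64(3.8), np.float64(5.7), np.float64(7.5), np.float64(8.8), np.float64(10.1), np.float64(10.9)]
top BD [np.float64(3.6), np.float64(3.1), np.float64(2.7), np.float64(2.4), np.float64(2.0), np.float64(1.5), np.float64(0.8), np.float64(0.7), np.float64(1.5), np.float64(2.0), np.float64(2.5), np.float64(3.0), np.float64(3.6)]
top AD [np.float64(13.9), np.float64(12.2), np.float64(10.4), np.float64(8.5), np.float64(6.5), np.float64(4.6), np.float64(2.7), np.float64(4.0), np.float64(5.4), np.float64(7.0), np.float64(8.6), np.float64(10.0), np.float64(11.3)]
scene AB [np.float64(17.6), np.float64(15.8), np.float64(14.1), np.float64(11.8), np.float64(9.1), np.float64(5.6), np.float64(2.5), np.float64(5.2), np.float64(9.1), np.float64(12.4), np.float64(15.1), np.float64(17.7), np.float64(20.2)]
scene BD [np.float64(4.0), np.float64(3.5), np.float64(2.9), np.float64(2.3), np.float64(1.7), np.float64(1.2), np.float64(0.7), np.float64(1.1), np.float64(1.5), np.float64(2.2), np.float64(2.8), np.float64(3.3), np.float64(3.8)]
scene AD [np.float64(17.2), np.float64(15.5), np.float64(13.7), np.float64(11.7), np.float64(9.3), np.float64(7.5), np.float64(5.8), np.float64(5.8), np.float64(8.8), np.float64(11.7), np.float64(14.2), np.float64(16.3), np.float64(18.3)]
```

The hex rotated 0–2° while the handle came back about 12°, so the clamp is held. Centre the jaws and lift off.

Call:
{"name": "apply_moves", "arguments": {"increments": [{"gripper":50,"delta_pos":[0,-0.3,0],"dr":[0,0,0]},{"gripper":55,"delta_pos":[0,-0.3,0],"dr":[0,0,0]},{"gripper":60,"delta_pos":[0,-0.3,0],"dr":[0,0,0]},{"gripper":65,"delta_pos":[0,0,0],"dr":[0,0,0]},{"gripper":65,"delta_pos":[0,0,0],"dr":[0,0,0]}]}}

```text
t: 22.8
ee_pos: [577.8, 176.9, 151.8]
orientation: [0.822, 1.41, -0.822]
ft_force: [0.3, -0.2, -0.2]
width: 56.8
```

```bash
python3 - <<'E'
from h import *
hand(); print(ctrl.get_obs()['width'])
d=cam('wrist'); P=cloud(d); z=P[...,2]
v=P[...,:2]-[670,40]; r=np.hypot(v[...,0],v[...,1])
g=(z>150)&(z<172)&(d['img'].max(2)<60)&(r>112)&(r<215); w=v[g]; a=np.arctan2(w[:,1],w[:,0]); print('handle',len(w), np.median(a))
E
```

```text
t 22.8 a 2.163 r 165.1 z 151.8 yaw err -0.078 F cw -0.14 F [ 0.3 -0.2 -0.2] q6 [ 0.28  0.49  1.73  0.    0.92 -0.24]
56.75809964159372
handle 11174 2.165318171461901
```

Call:
{"name": "apply_moves", "arguments": {"increments": [{"gripper":65,"delta_pos":[-2,0,0],"dr":[0,0,0]},{"gripper":65,"delta_pos":[-3,0,0],"dr":[0,0,0]},{"gripper":65,"delta_pos":[-3,0,0],"dr":[0,0,0]},{"gripper":65,"delta_pos":[-3,0,0],"dr":[0,0,0]},{"gripper":65,"delta_pos":[-1,0,0],"dr":[0,0,0]}]}}

```text
t: 23.27
ee_pos: [579.9, 177.6, 276.4]
orientation: [0.826, 1.405, -0.817]
ft_force: [1.5, 0.3, 0.2]
width: 57.2
```

Call:
{"name": "apply_moves", "arguments": {"increments": [{"gripper":65,"delta_pos":[0,0,-3],"dr":[0,0,0]},{"gripper":65,"delta_pos":[0,0,-3],"dr":[0,0,0]},{"gripper":65,"delta_pos":[0,0,-3],"dr":[0,0,0]},{"gripper":65,"delta_pos":[0,0,-2],"dr":[0,0,0]},{"gripper":65,"delta_pos":[0,0,0],"dr":[0,0,0]}]}}

```text
t: 23.68
ee_pos: [521.7, 275.3, 271.0]
orientation: [0.82, 1.412, -0.82]
ft_force: [-0.2, -0.2, -0.3]
width: 56.9
```

```bash
python3 - <<'E'
from h import *
hand(); hexsave('E')
for n in('top','scene'):
    d0=dict(np.load(f'pics/{n}0.npz')); d0['k1']=float(d0['k1']); c=proj(d0,[[670,40,173]])[0]; M=np.float32([[8,0,100-8*c[0]],[0,8,100-8*c[1]]])
    h0=cv2.cvtColor(cv2.warpAffine(d0['img'],M,(200,200),flags=cv2.INTER_CUBIC),cv2.COLOR_RGB2GRAY)
    cv2.imwrite(f'pics/hex_0_{n}.png',h0)
    for s,t in('DE','0E'):
        a,b=[cv2.GaussianBlur(cv2.imread(f'pics/hex_{q}_{n}.png',0).astype(np.float32),(0,0),3) for q in(s,t)]
        m=np.hypot(*(np.mgrid[:200,:200]-100))<60
        print(n,s+t,[float(np.percentile(abs(cv2.warpAffine(a,cv2.getRotationMatrix2D((100,100),g,1),(200,200))-b)[m],30).round(1)) for g in range(-32,33,4)])
    d=cam(n);P=cloud(d);z=P[...,2];v=P[...,:2]-[670,40];r=np.hypot(v[...,0],v[...,1])
    g=(d['img'].max(2)<75)&(z>150)&(z<172)&(r>112)&(r<215)&(P[...,0]>440); w=v[g]; h=np.median(np.arctan2(w[:,1],w[:,0]))
    t=(z>177.5)&(z<187)&(r>30)&(r<75); q=P[t].mean(0); off=np.arctan2(q[1]-40,q[0]-670)
    print(n,'grip',h,'tab polar angle',off,'handle-tab',h-off)
    P0=cloud(d0);z0=P0[...,2];v0=P0[...,:2]-[670,40];r0=np.hypot(v0[...,0],v0[...,1]);t=(z0>177.5)&(z0<187)&(r0>30)&(r0<75);q=P0[t].mean(0);off=np.arctan2(q[1]-40,q[0]-670)%6.283
    g=(d0['img'].max(2)<75)&(z0>150)&(z0<172)&(r0>112)&(r0<215)&(P0[...,0]>440);w=v0[g];h=np.median(np.arctan2(w[:,1],w[:,0])%6.283);print('  start handle-tab',h-off)
E
```

```text
t 23.68 a 2.133 r 278.1 z 271.0 yaw err -0.044 F cw 0.22 F [-0.2 -0.2 -0.3] q6 [ 0.46  0.33  1.67  0.    1.14 -0.05]
top DE [8.399999618530273, 8.199999809265137, 7.800000190734863, 7.300000190734863, 6.900000095367432, 6.599999904632568, 7.0, 7.699999809265137, 8.300000190734863, 7.900000095367432, 7.300000190734863, 7.800000190734863, 8.199999809265137, 8.5, 8.800000190734863, 9.100000381469727, 9.399999618530273]
top 0E [13.899999618530273, 13.5, 13.300000190734863, 13.0, 12.699999809265137, 12.300000190734863, 11.800000190734863, 11.5, 11.899999618530273, 11.899999618530273, 12.0, 12.199999809265137, 12.199999809265137, 12.199999809265137, 12.0, 11.800000190734863, 11.699999809265137]
top grip 2.1801705421264628 tab polar angle 2.0673567349226807 handle-tab 0.11281380720378209
  start handle-tab -0.14999311817369332
scene DE [9.199999809265137, 8.899999618530273, 8.600000381469727, 8.600000381469727, 9.0, 9.800000190734863, 10.800000190734863, 11.699999809265137, 12.300000190734863, 11.899999618530273, 11.399999618530273, 10.800000190734863, 11.199999809265137, 12.699999809265137, 13.800000190734863, 14.300000190734863, 15.0]
scene 0E [7.900000095367432, 7.599999904632568, 7.199999809265137, 6.699999809265137, 6.199999809265137, 5.800000190734863, 5.5, 5.099999904632568, 4.800000190734863, 5.0, 5.300000190734863, 5.5, 5.599999904632568, 5.800000190734863, 6.0, 6.300000190734863, 6.599999904632568]
scene grip 2.128750292099566 tab polar angle 2.031734692973431 handle-tab 0.09701559912613522
  start handle-tab -0.12904813198836163
```

The lever offset should be ±0.144 rad at its stops. I'll recheck it with the axis measured per camera from the hex, which cancels calibration bias.

```bash
python3 - <<'E'
from h import *
def an(d,lab):
    P=cloud(d);z=P[...,2];v=P[...,:2]-[670,40];r=np.hypot(v[...,0],v[...,1])
    hx=P[(r<14)&(z>170.5)&(z<176)][:,:2]; c=(hx.min(0)+hx.max(0))/2
    k=P[(z>161)&(z<167.5)&(r<40)]; k=k[:,:2]
    dirs=np.arctan2(v[...,1],v[...,0])
    g=(d['img'].max(2)<75)&(z>150)&(z<172)&(r>112)&(r<215)&(P[...,0]>440); G=P[g][:,:2]; g0=G.mean(0)
    T=P[(z>177.5)&(z<187)&(r>30)&(r<75)][:,:2]; t=(T.min(0)+T.max(0))/2; t2=T.mean(0)
    for nm,ax in(('hexbox',c),('hexmean',hx.mean(0))):
        u=(g0-ax)/np.linalg.norm(g0-ax); p=ax+36*u
        for tt in(t,t2):
            w=tt-p; lev=-np.arctan2(u[0]*w[1]-u[1]*w[0],u@w)
            print(lab,nm,ax.round(1),'R',np.linalg.norm(g0-ax).round(1),'lever',lev.round(3),'len',np.linalg.norm(w).round(1))
for n in('top','scene'):
    an(cam(n),n+' now')
    d0=dict(np.load(f'pics/{n}0.npz')); d0['k1']=float(d0['k1']); an(d0,n+' start')
E
```

```text
top now hexbox [667.9  39.1] R 160.7 lever 0.397 len 21.5
top now hexbox [667.9  39.1] R 160.7 lever 0.37 len 21.5
top now hexmean [667.6  38.8] R 160.7 lever 0.409 len 21.6
top now hexmean [667.6  38.8] R 160.7 lever 0.383 len 21.6
top start hexbox [668.4  38.2] R 162.6 lever -0.345 len 22.7
top start hexbox [668.4  38.2] R 162.6 lever -0.343 len 22.8
top start hexmean [667.9  38.5] R 162.1 lever -0.36 len 22.2
top start hexmean [667.9  38.5] R 162.1 lever -0.358 len 22.4
scene now hexbox [667.1  41.5] R 136.5 lever 0.314 len 21.7
scene now hexbox [667.1  41.5] R 136.5 lever 0.342 len 21.7
scene now hexmean [667.6  41.9] R 136.4 lever 0.3 len 21.4
scene now hexmean [667.6  41.9] R 136.4 lever 0.328 len 21.4
scene start hexbox [667.1  41.7] R 155.2 lever -0.409 len 21.5
scene start hexbox [667.1  41.7] R 155.2 lever -0.401 len 21.1
scene start hexmean [667.5  41.7] R 155.6 lever -0.402 len 21.8
scene start hexmean [667.5  41.7] R 155.6 lever -0.394 len 21.5
```

```bash
python3 -c "
from h import *
hand(); print(ctrl.close_job())"
```

```text
t 23.98 a 2.133 r 273.8 z 271.4 yaw err -0.048 F cw -0.76 F [ 0.9  0.  -0.3] q6 [ 0.46  0.33  1.67 -0.    1.14 -0.06]
the job is handed in; nothing more can be done
None
```

The lever is set to tighten, the bar is clamped at about 11.4 N at mid-grip, and the job is handed in at 24 s of the 72 s allowed. I can't read the force on the bar directly. From your figures, 11.4 N corresponds to about 100 N, against the 85 N minimum and 142 N limit.

**What I did**
- The first push on the lever swung the handle instead and left the lever only just past centre. I kept pushing until the tighten pawl caught, which took it over to the stop.
- I then worked two full strokes by straddling the grip with open jaws. The pull climbed from about 5 N to 11.3 N while moving.
- After the first release the handle had swung back about 0.37 rad. I re-engaged once, pulled to 11.4 N (about 12.4 N allowing for the measured moment), released slowly and lifted clear.

**Last checks**
- **Lever:** it reads +0.30 to +0.41 rad from two cameras, so it is at the tighten stop.
- **Screw:** the hex turned no more than about 2° while the handle relaxed about 12° as I eased off, so the screw holds itself.
- **Bar:** after the first release, its ends were within about 1 mm of the start, apart from one top-camera reading 11 mm short. I took that as the view being blocked. I did not measure it again after the second release.
- **Other items:** in the last picture, also taken after the first release, the jar, graphite block, paddle, tweezers and the visible end of the spanner looked undisturbed.
- **Robot:** clear of everything, with force readings near zero.

**Weak points**
- The final hex comparison, after lifting clear, was spoiled by moving shadows.
- In the second tightening, the same pull came about 0.1 rad earlier in the swing than the first time. I put that down to roughly 1 N of scatter in the force reading.

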